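# Open the wheel guard of the bench sharpener

## Robot

A 6-joint arm with a two-finger parallel gripper is mounted at the origin on the work surface. World frame = base frame: x ahead of the robot, y to its left, z up, the work surface at z = 0. Lengths are in mm, angles in rad, forces in N, time in s.
With the tool pointing down it reaches from about 325 to 900 mm from the base axis. Payload 6.1 kg.
Tool frame: the origin (TCP) lies at the very end of the fingers, on their centre line; the grasp point (between the pads) lies 19 mm behind it (bot.grasp_offset is the distance from the TCP to the grasp point, in mm); z points along the fingers, y is the direction in which the jaws open and shut (so a half turn about z gives the same grasp; the last joint's range is limited). The gripper opens to 87 mm and grips with 3 to 60 N. Pads are 19 mm wide; open, the fingers measure 117 mm over their backs; the gripper's body (75 mm by 190 mm) begins 51 mm behind the grasp point.
Start: joints at [-1.348, 0.22, 1.526, -0, 1.395, -0.126], TCP at [213.599, -587.359, 222.538] pointing down, gripper open.
Joint ranges: [-2.98, 2.98], [-0.91, 2.08], [0.09, 2.57], [-1.24, 4.39], [0.2, 2.65], [-2.68, 2.68]. Speed limits (rad/s): [2.57, 2.57, 3.01, 3.14, 3.14, 3.14].

## Interface

Orientations are given as a unit quaternion [x, y, z, w].
In Python, from bench import telemetry, camera, finish_job, finder, bot gives the robot as it stands.
- The arm moves only by the tool send_rows, never from a script. Its argument "increments" is a list of rows, each an object with "dr": the turn, a rotation vector about the tool's x, y, z in degrees, a list of three; "travel": the shift along the tool's x, y, z in m, a list of three; "grip": the finger opening in m, from 0 to 0.087. A call has 1 to 8 rows; each row shifts and turns the commanded pose from where the row before left it, along the tool's axes as they then stand; what a row does not reach is not made up. A row lasts 1/12 s, in which the tool goes at most 41.7 mm and 7.16 degrees, less where a joint would pass 70% of its speed; a pose out of reach is approached as far as the arm can. A call is refused whole if a number of a shift passes 0.0417 or a number of a turn 7.16, either way. A call with a gripper value outside its range is refused whole. The fingers move at their own pace and stop on an object; the grip force is fixed at half the most. Time passes only in rows, so rows that do not move let the fingers close. It gives the time, the measured TCP pose, the force and the opening at its end, in the units of the state.
- telemetry.read_state(): the state, without advancing time (a new reading comes with each control period).
- camera(name): name is "scene" or "top"; returns a dict with "color" (420x560x3 uint8, red, green, blue), "range_z" (420x560 float32, mm along the optical axis (not along the pixel's ray), 0 where there is no reading), "K" (3x3 intrinsics, pixels), "k1" (the pictures are not rectified: a ray, as slopes to the right and down, at radius r is drawn at 1 + k1 r^2 times it, then the intrinsics apply), "eye" and "rotation" of the camera in the world. Camera axes: x right, y up, looking along -z (the intrinsics and any distortion apply to the point x, -y, -z); pixel columns grow to the right and rows downward; lengths in mm; the calibration is good to about 2 mm. A picture is of the moment at which its call begins.
- finish_job(): hands the job in, once; it reports no verdict.
Trained networks look in the newest picture that a camera, given by its name, has taken for a name from the list of things; names that differ only in an ending like _2 or _b are one class to them, and where a whole thing is asked for, a point or a joint stands for the part that bears it (a point fixed in the world has none). Each returns a list of dicts, best first, with "confidence" (0 to 1); they miss things now and then, are a little off and sometimes report something else, mostly with a low value. They report only what shows in the picture. A call takes as long as a camera call.
- finder.spot_in(camera, label): "rect" ([left, top, right, bottom] in pixels, round what is visible of it).
- finder.landmark_of(camera, label): "location" ([column, row] in pixels: a listed point, or the origin of a listed thing).
The state is a dict: "clock": time; "joint_pos": joint angles; "qvel": joint speeds; "joint_torque": joint torques, N m; "tcp_pos": TCP position; "ee_rot": TCP orientation; "force": force on the tool from outside, world axes, zero at the start; "moment": the same for the moment, N m; "width": opening from 0.0 (shut) to 1.0 (fully open).
Only numpy, scipy, OpenCV 4.12 (cv2) and the standard library are available. Lean on these libraries where they do the work, as an engineer would, in place of code of your own. Each camera call takes 0.05 s, during which the arm holds its last target.

## Task

Open the wheel guard of the sharpener: raise the gravity latch bar by its black knob just until it comes level with the mouth of the hooded catch and slips out, swing the gate out until it rests against its rubber buffer, and leave it standing there with the bar dropped back down. Work by feel: do not force the bar against the catch or push the gate hard into the buffer, and do not disturb the other things on the bench.

Things in the scene. Friction and masses are not known exactly. Their poses are not given: they have to be found in the camera images.
- knob (a point): middle of the black thumb knob, a plain round peg 18 mm in diameter and 36 mm long that stands straight out of the latch bar along the gate's front normal; free all round and below. 85 mm from the bar's pivot, 130 mm from the hinge line, 200 mm above the bench, 36 mm in front of the gate's mid-plane; gate's top edge 30 mm higher. The bar clears the lip at 3.5 to 12 mm of rise here, by the hook's setting; 1 to 1.5 mm higher the hood's edge blocks it
- latch_bar: flat steel latch bar 187 x 16 x 6 mm, about 0.15 kg, on the gate's front; origin at its pivot screw, 45 mm from the hinge line; own axes as the gate's when down. It turns about its own x: down and level it lies in the catch; lifted, its free end rises (0.25 rad at most, with no other stop than the catch's hood); let go, it drops back level by its weight
- nose (a point): free end of the bar on its middle line, 162 mm from the pivot; shut, it lies in the catch 23 to 25 mm in front of the post's face. The catch's mouth, between lip and hood's edge, has 2 to 3 mm of play for it (so that vibration cannot throw it out): draw lightly outwards while raising it slowly, and it slips out when level with the mouth; after 15 mm outwards (0.09 rad of gate) it is clear. Over 12 N on the catch would bend the bar
- gate: guard gate, 186 mm wide, 172 high, 10 thick, grey-green frame with clear window; origin on its vertical hinge line (left side seen from the robot) at its lower edge. Own -y runs to the free edge, own -x is the front's normal, z up. Shut it has the machine's yaw; it opens towards the robot, turning clockwise seen from above. Stiff hinge (0.12 N m): stays where it is left
- gate_hinge (a point): point on the gate's hinge line at the height of the latch bar. The shut gate has 2 to 3 mm of loose travel at its free edge before the bar bears on the catch's lip; drawn outwards, the bar rubs on the lip when lifted
- gate_pad (a point): spot on the gate's front face, 66 mm from the hinge line, 115 mm above the bench, that meets the middle of the buffer's face when the gate is open
- catch: fixed plate of the catch on the right-hand post; origin on the post's face, level with the bar's middle line at rest; own -x out of the front. The steel hook clamped on it is not measured: 7.5 mm low to 7.5 mm high. At mid setting its lip (28.5 to 34.5 mm out) tops out 6 mm above the origin; its hood's front edge, same distance out, hangs down to 25.6 mm, the hood's ceiling behind is at 29.6 mm
- buffer: black rubber buffer, 18 mm across, on a side arm left of the hinge, 115 mm above the bench; origin in the middle of its face, which looks along its own -y. It gives about 1.5 N per mm, up to 8 mm; a few newtons show that the gate is home, over 15 N is too hard. Its stud is screwed out differently each time, so the gate meets it somewhere between 1.22 and 1.41 rad of opening
- machine: grey-green bench sharpener, wheel housing 230 mm wide, 240 mm high; origin on the bench under the middle of the housing's front face; own -x out of the front. In front of that face stand only the gate, the catch (up to 35 mm) and the buffer's arm
- chisel: chisel with red handle, 250 mm long, 27 mm high, lying on the bench; bystander
- jig: black clamping jig with a steel rod, 200 x 60 x 67 mm, origin under its head; bystander
- oil_bottle: white oil bottle with red cap, 48 mm in diameter, 120 mm tall; bystander
- dressing_stone: grey dressing stone, 90 x 35 x 28 mm; bystander

How it is judged:
By the outcome, as a careful person would: the job done as asked, in the order asked, and still so for the second after the job is handed in, with the robot touching nothing.
It also fails if it takes over 72 s, if anything falls off the work surface, if the arm or the gripper's body presses on something with over 40 N, if the wrist force passes 120 N, or if a joint passes its speed limit or range.

## Working session

There is one attempt and no reset: what is moved stays moved. The work goes in short steps, Python scripts to look and compute and a tool call to move; the robot and the scene stay as the last step left them, time stands still between calls to the robot, and variables do not carry over. Pictures are saved under pics/ and viewed, and the job is handed in when it is done.

Besides the shell and the picture viewer there is one more tool, called after "Emit:" as a command line: name --argument value ..., lists and objects as JSON in quotes. send_rows: Moves the arm, as the interface text tells. Its arguments: {"type":"object","properties":{"increments":{"type":"array"}},"required":["increments"]}

```bash
ls; mkdir -p pics
cat > h.py <<'E'
import numpy as np, cv2
from bench import telemetry, camera, finish_job, finder, bot
def px2ray(c,u,v):
    K=np.array(c["K"]);k1=c["k1"]
    d=np.array([(u-K[0,2])/K[0,0],(v-K[1,2])/K[1,1]])
    s=d.copy()
    for _ in range(30):
        s=d/(1+k1*(s@s))
    return s
def world(c,u,v,z=None):
    s=px2ray(c,u,v)
    if z is None: z=c["range_z"][int(round(v)),int(round(u))]
    p=np.array([s[0],-s[1],-1])*z
    return np.array(c["eye"])+np.array(c["rotation"])@p
def ray(c,u,v):
    s=px2ray(c,u,v); d=np.array(c["rotation"])@np.array([s[0],-s[1],-1]); return np.array(c["eye"]),d/np.linalg.norm(d)
def proj(c,P):
    p=np.array(c["rotation"]).T@(np.array(P)-np.array(c["eye"]))
    s=np.array([p[0]/-p[2],-p[1]/-p[2]]); s=s*(1+c["k1"]*(s@s)); K=np.array(c["K"])
    return np.array([K[0,0]*s[0]+K[0,2],K[1,1]*s[1]+K[1,2]])
def tri(a,b):
    (o1,d1),(o2,d2)=a,b
    A=np.stack([d1,-d2],1); t=np.linalg.lstsq(A,o2-o1,rcond=None)[0]
    p,q=o1+t[0]*d1,o2+t[1]*d2
    return (p+q)/2,np.linalg.norm(p-q)
E
python3 - <<'E'
from h import *
np.set_printoptions(precision=1,suppress=True)
cs={}
for n in ["scene","top"]:
    c=camera(n); cs[n]=c
    cv2.imwrite(f"pics/{n}0.png",c["color"][:,:,::-1])
    print(n,c["eye"],c["K"][0],c["k1"])
L=["knob","nose","gate_hinge","gate_pad","catch","buffer","machine","latch_bar","gate","chisel","jig","oil_bottle","dressing_stone"]
for l in L:
    r={}
    for n in cs:
        d=finder.landmark_of(n,l)[:2]
        for x in d: 
            print(l,n,np.array(x["location"]),round(x["confidence"],2),world(cs[n],*x["location"]))
        if d: r[n]=ray(cs[n],*d[0]["location"])
    if len(r)==2: print("   TRI",l,*tri(r["scene"],r["top"]))
s=telemetry.read_state(); print(s)
E
```

```text
pics
scene [ 727.1  245.  1050.9] [423.8   0.  278.7] -0.09361934100620399
top [ 442.7  -45.4 1216.3] [521.9   0.  281.9] -0.12790387116707408Traceback (most recent call last):
  File "<stdin>", line 14, in <module>
  File "h.py", line 14, in world
    return np.array(c["eye"])+np.array(c["rotation"])@p
                              ~~~~~~~~~~~~~~~~~~~~~~~^~
ValueError: matmul: Input operand 1 has a mismatch in its core dimension 0, with gufunc signature (n?,k),(k,m?)->(n?,m?) (size 3 is different from 4)
```

```bash
cat > fix.py <<'E'
s=open('h.py').read().replace('np.array(c["rotation"])','R(c)').replace("def px2ray","from scipy.spatial.transform import Rotation\ndef R(c): return Rotation.from_quat(c['rotation']).as_matrix()\ndef px2ray",1)
open('h.py','w').write(s)
E
python3 fix.py
cat > look.py <<'E'
from h import *
import sys
np.set_printoptions(precision=1,suppress=True)
tag=sys.argv[1]; L=sys.argv[2:] or ["knob","nose","gate_hinge","gate_pad","catch","buffer","machine","latch_bar","gate","chisel","jig","oil_bottle","dressing_stone"]
cs={}
for n in ["scene","top"]:
    c=camera(n); cs[n]=c
    cv2.imwrite(f"pics/{n}{tag}.png",c["color"][:,:,::-1]); np.save(f"pics/{n}{tag}.npy",c,allow_pickle=True)
for l in L:
    r={}
    for n in cs:
        d=finder.landmark_of(n,l)[:2]
        for x in d: 
            print(l,n,np.array(x["location"]),round(x["confidence"],2),world(cs[n],*x["location"]))
        if d: r[n]=ray(cs[n],*d[0]["location"])
    if len(r)==2: print("   TRI",l,*tri(r["scene"],r["top"]))
E
python3 look.py 1; python3 -c "
from h import *
print(telemetry.read_state())"
```

```text
knob scene [257.6 186.9] 0.9 [ 614.8 -111.6  208.4]
knob scene [286.7 219.4] 0.67 [553.7 -83.5  -2.4]
knob top [305.2 201. ] 0.62 [ 601.7 -108.4  206.2]
knob top [263.7 205.8] 0.34 [590.5 -27.3 208.1]
   TRI knob [ 608.4 -113.   195.1] 12.368613208715148
nose scene [231.  171.6] 0.6 [ 655.7 -158.6  230.8]
nose top [343.3 177.9] 0.72 [ 645.4 -181.   225.4]
nose top [365.8 187.6] 0.35 [ 664.  -260.7   27.6]
   TRI nose [ 652.9 -185.7  179.3] 4.838476891578461
gate_hinge scene [292.2 235.1] 0.84 [596.2  24.9 232.6]
gate_hinge top [238.7 206.5] 0.92 [585.1  20.  230.1]
gate_hinge top [366.3 188.5] 0.68 [ 662.  -261.9   27.3]
   TRI gate_hinge [590.3  19.8 207.1] 5.09784493817496
gate_pad top [272.2 202.6] 0.6 [597.6 -43.8 204.6]
catch top [337.5 166.6] 0.92 [ 666.7 -169.2  229.4]
catch top [258.4 238.2] 0.53 [544.  -12.8   3.3]
buffer scene [304.9 222. ] 0.6 [512.7 -57.8  -4.2]
buffer scene [327.8 307.2] 0.35 [581.9 177.7 152.2]
buffer top [184.1 234.3] 0.73 [542.9 147.3  83.8]
buffer top [260.6 239. ] 0.43 [542.4 -17.9   1.1]
   TRI buffer [553.4  74.3 375.8] 86.2813715171475
latch_bar 
[... 940 characters left out ...]
[ 659.3 -254.7   30.7]
{'clock': 1.55, 'joint_pos': array([-1.34807254e+00,  2.20376859e-01,  1.52654283e+00,  2.36922947e-05,
        1.39474012e+00, -1.26098971e-01]), 'qvel': array([ 0.00106432, -0.00157772, -0.00014189,  0.00169623, -0.00060973,
        0.00188808]), 'joint_torque': array([ 4.24925029e-04, -4.94545734e+01, -3.87702334e+01,  7.00034411e-02,
        4.68227291e-02, -2.63479154e-05]), 'tcp_pos': array([ 213.61573142, -587.31992563,  222.52928846]), 'ee_rot': array([ 9.84829211e-01,  1.73526433e-01,  1.00278206e-05, -3.41005958e-05]), 'force': array([ 0.33421615,  0.69079882, -0.59060691]), 'moment': array([-0.00046843, -0.02377771,  0.01602504]), 'width': 1.000053660817365}
```

View pics/scene0.png

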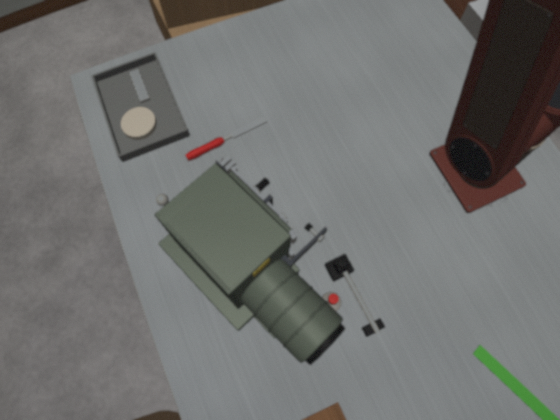

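```bash
sleep 1
python3 - <<'E'
import cv2
a=cv2.imread('pics/scene1.png'); b=cv2.imread('pics/top1.png')
cv2.imwrite('pics/a1.png',cv2.resize(a[140:320,200:400],None,fx=4,fy=3.3,interpolation=cv2.INTER_CUBIC)[:600])
cv2.imwrite('pics/b1.png',cv2.resize(b[100:280,160:400],None,fx=3.3,fy=3.3,interpolation=cv2.INTER_CUBIC))
E
```

```text
(no output)
```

View pics/a1.png

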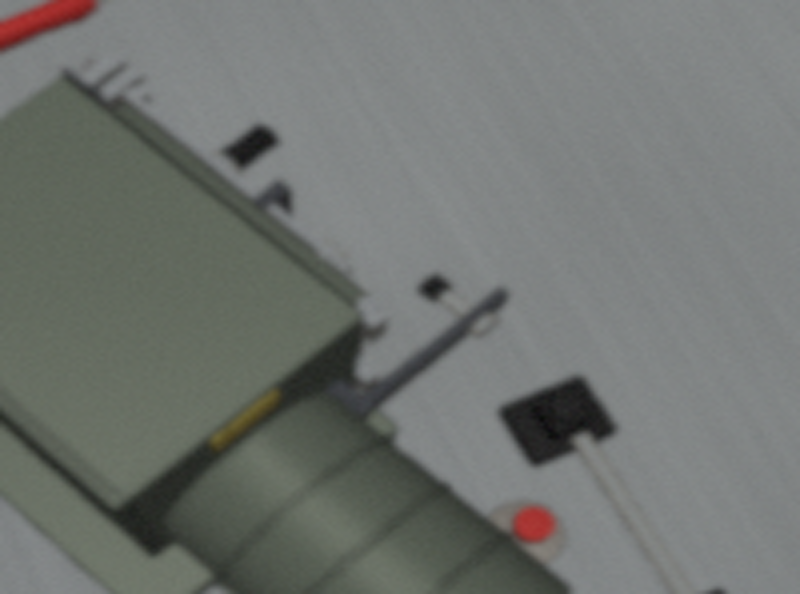

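View pics/b1.png

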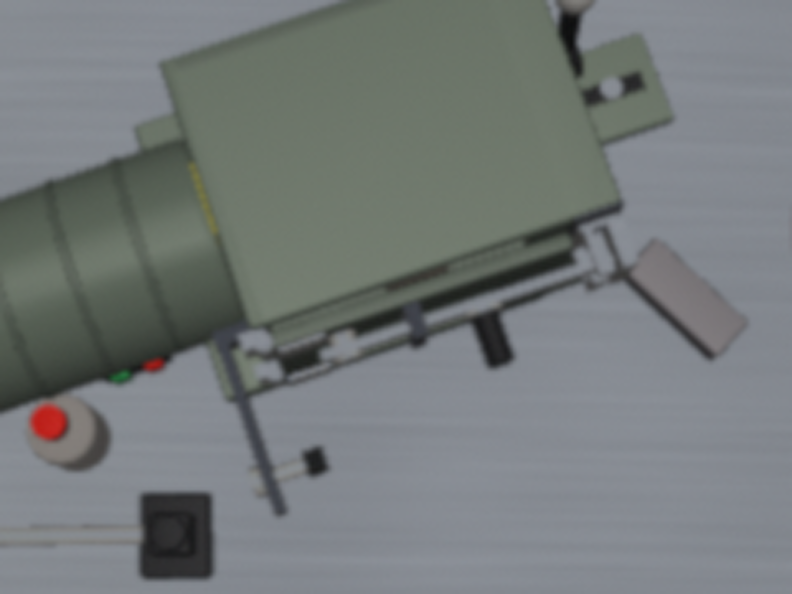

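View pics/top1.png

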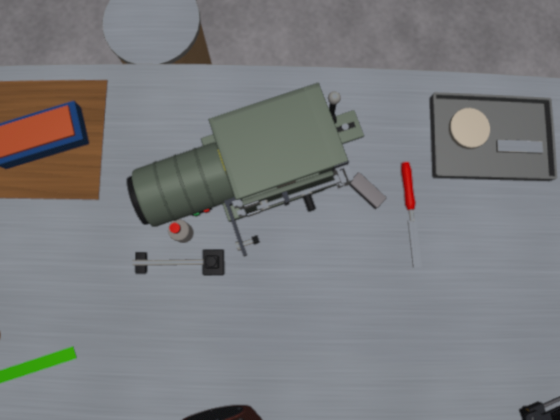

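Run:
```python
from h import *
np.set_printoptions(precision=1,suppress=True)
T=np.load('pics/top1.npy',allow_pickle=True).item(); S=np.load('pics/scene1.npy',allow_pickle=True).item()
def onz(c,u,v,z):
    o,d=ray(c,u,v); return o+d*(z-o[2])/d[2]
tc=lambda x,y:(160+x/3.3,100+y/3.3)
sc=lambda x,y:(200+x/4,140+y/3.3)
pts={'T front left':(T,tc(250,325)),'T front right':(T,tc(620,207)),'T backleft':(T,tc(163,62)),'S frontleft':(S,sc(362,318)),'S frontright':(S,sc(62,73)),'S backleft':(S,sc(120,505))}
P={}
for k,(c,uv) in pts.items():
    P[k]=onz(c,*uv,240); print(k,P[k])
for a,b in (('T front left','T front right'),('S frontleft','S frontright')):
    d=P[b]-P[a]; print(np.linalg.norm(d), 'yaw',np.arctan2(d[0],-d[1]))
for nm,c,uv,z in [('knobT base',T,tc(482,318),200),('knobT tip',T,tc(500,365),200),('knobT mid',T,tc(491,342),200),('knobS?',S,sc(283,195),200),('bufT',T,tc(315,462),115),('bufS',S,sc(433,287),115),('armT',T,tc(280,512),115),('hingeT',T,tc(268,365),200)]:
    print(nm,onz(c,*uv,z),world(c,*uv))
print(tri(ray(T,*tc(491,342)),ray(S,*sc(250,147))),tri(ray(T,*tc(315,462)),ray(S,*sc(433,287))))
```

```text
T front left [598.9  25.3 240. ]
T front right [ 672.4 -187.9  240. ]
T backleft [754.7  81.  240. ]
S frontleft [601.6  27.9 240. ]
S frontright [ 678.4 -188.7  240. ]
S backleft [754.6  83.3 240. ]
225.49449159021427 yaw 0.3320944087115407
229.7888915342819 yaw 0.34068857686343684
knobT base [ 612.  -110.4  200. ] [ 610.9 -110.   206.7]
knobT tip [ 583.8 -121.4  200. ] [ 611.6 -136.4   -0.3]
knobT mid [ 597.6 -115.9  200. ] [ 596.5 -115.5  207.1]
knobS? [599. -77. 200.] [602.9 -67.2 225.7]
bufT [530.8  -9.6 115. ] [530.2  -9.9 122.6]
bufS [535.   -9.3 115. ] [537.   -6.8 124.5]
armT [498.4  12.  115. ] [498.3  12.  116. ]
hingeT [581.4  16.8 200. ] [594.8  22.8 101.7]
(array([ 599.6, -117.3,  194.2]), np.float64(3.053444476730899)) (array([532.5, -10.4, 107.4]), np.float64(2.9021830040268544))
```

Run:
```python
from h import *
np.set_printoptions(precision=1,suppress=True)
yaw=.337; H=np.array([590,20])
d=np.array([np.sin(yaw),-np.cos(yaw)]); n=-np.array([np.cos(yaw),np.sin(yaw)])
for nm in ['top','scene']:
    c=np.load(f'pics/{nm}1.npy',allow_pickle=True).item()
    out=[]
    r=(range(150,260),range(230,370)) if nm=='top' else (range(140,260),range(200,320))
    for v in r[0]:
        for u in r[1]:
            p=world(c,u,v); q=p[:2]-H; a,b=q@d,q@n
            if -20<a<250 and -5<b<70 and p[2]>170: out.append((a,b,p[2],*c["color"][v,u]))
    o=np.array(out)
    m=(o[:,1]>22)&(o[:,0]>80)&(o[:,0]<180)
    print(nm,len(o)); print(o[m][:40])
    k=o[m]; print('knob mean',k.mean(0),k.min(0),k.max(0))
    m=(o[:,0]>185)&(o[:,1]>8); print('catch',o[m][:30])
    img=np.zeros((300,1100,3),np.uint8)
    for a,b,z,*col in o: cv2.circle(img,(int(4*(a+20)),int(4*(b+2))),4,[int(x) for x in col[::-1]],-1)
    cv2.imwrite(f'pics/gf_{nm}.png',img[:,:])
```

```text
top 1699
[[136.1  22.4 205.5  35.   36.   37. ]
 [138.   22.9 205.1  39.   41.   42. ]
 [127.4  22.5 210.5  37.   38.   39. ]
 [129.7  22.6 206.8  41.   40.   42. ]
 [131.3  23.5 208.7  42.   42.   43. ]
 [133.2  24.1 209.   40.   39.   40. ]
 [135.1  24.7 208.8  34.   34.   35. ]
 [137.4  24.8 204.9  40.   41.   42. ]
 [139.7  25.  201.5  72.   74.   78. ]
 [123.7  22.3 204.7  43.   44.   45. ]
 [125.4  23.1 205.9  30.   31.   31. ]
 [127.2  23.8 206.6  29.   29.   31. ]
 [129.   24.5 207.2  35.   34.   36. ]
 [130.7  25.3 208.5  40.   40.   40. ]
 [132.5  26.1 209.6  41.   40.   41. ]
 [134.6  26.4 207.6  33.   34.   35. ]
 [136.2  27.3 209.7  35.   36.   38. ]
 [138.4  27.5 206.4  64.   65.   69. ]
 [123.   24.2 204.8  62.   64.   67. ]
 [124.4  25.4 209.1  35.   36.   37. ]
 [126.8  25.5 205.   27.   27.   28. ]
 [128.5  26.2 205.8  32.   33.   35. ]
 [131.9  27.9 209.1  41.   40.   42. ]
 [133.8  28.5 208.8  38.   38.   39. ]
 [135.7  29.  208.3  32.   33.   35. ]
 [137.6  29.6 208.   49.   50.   53. ]
 [122.9  25.5 200.4  83.   86.   90. ]
 [124.2  26.8 205.2  47.   48.   51. ]
[... 3942 characters left out ...]
224.7   9.  225.4 131.  134.  137. ]
 [222.7  10.4 226.3 132.  136.  137. ]
 [221.9  12.3 224.9 129.  132.  134. ]
 [219.6  13.5 226.5 126.  130.  131. ]
 [217.9  14.9 227.  115.  118.  118. ]
 [217.6  17.2 224.4 108.  109.  111. ]
 [220.9   8.8 226.3 129.  133.  134. ]
 [220.4  10.9 224.1 124.  126.  128. ]
 [219.9  13.  222.1 114.  117.  117. ]
 [218.1  14.5 222.5 103.  105.  104. ]
 [216.5  16.  222.7 100.  101.  102. ]
 [212.8  18.8 224.2 122.  124.  124. ]
 [220.9   8.2 222.3 122.  124.  125. ]
 [219.3   9.7 222.5 109.  112.  112. ]
 [216.8  10.7 224.7  98.  101.   99. ]
 [218.3  14.1 218.   95.   96.   96. ]
 [217.2  15.8 217.3 103.  105.  106. ]
 [211.6  15.1 226.1 118.  121.  120. ]]
```

Run:
```python
from h import *
np.set_printoptions(precision=0,suppress=True)
yaw=.337; H=np.array([590,20])
d=np.array([np.sin(yaw),-np.cos(yaw)]); n=-np.array([np.cos(yaw),np.sin(yaw)])
c=np.load('pics/top1.npy',allow_pickle=True).item()
for v in range(188,212):
  for u in range(275,300):
    p=world(c,u,v); q=p[:2]-H; a,b=q@d,q@n
    if 75<a<112 and 5<b<60 and p[2]>100: print((u,v),np.array([a,b,p[2]]),c["color"][v,u],end=' | ')
```

```text
(284, 192) [ 89.   5. 231.] [63 67 71] | (285, 192) [ 91.   6. 232.] [63 66 73] | (286, 192) [ 93.   7. 232.] [59 62 68] | (282, 193) [ 85.   6. 231.] [55 57 62] | (283, 193) [ 87.   7. 231.] [61 64 71] | (284, 193) [ 89.   7. 230.] [62 66 73] | (285, 193) [ 91.   8. 230.] [64 67 74] | (286, 193) [ 92.   8. 231.] [60 63 71] | (295, 193) [111.  10. 208.] [104 109 113] | (282, 194) [ 84.   8. 234.] [52 54 57] | (283, 194) [ 86.   8. 229.] [61 63 69] | (284, 194) [ 88.   9. 234.] [63 65 73] | (285, 194) [ 90.  10. 232.] [64 67 75] | (286, 194) [ 92.  10. 232.] [62 65 73] | (287, 194) [ 94.  11. 231.] [57 60 65] | (292, 194) [105.  10. 205.] [104 109 113] | (293, 194) [107.  11. 207.] [115 119 124] | (294, 194) [109.  11. 206.] [122 127 132] | (295, 194) [110.  12. 210.] [127 132 138] | (282, 195) [ 84.  10. 230.] [51 52 54] | (283, 195) [ 86.  10. 231.] [58 60 66] | (284, 195) [ 88.  10. 229.] [62 64 72] | (285, 195) [ 89.  11. 230.] [64 66 74] | (286, 195) [ 91.  13. 234.] [63 67 75] | (287, 195) [ 93.  13. 231.] [67 71 77] | (289, 195) [ 99.  10. 203.] [101 106 109] | (290, 195) [100.
[... 3635 characters left out ...]
 (284, 202) [ 84.  21. 215.] [53 55 56] | (285, 202) [ 85.  24. 229.] [47 47 51] | (286, 202) [ 87.  24. 227.] [47 49 52] | (287, 202) [ 89.  24. 220.] [43 44 48] | (288, 202) [ 92.  24. 213.] [52 53 56] | (284, 203) [ 84.  23. 213.] [51 54 55] | (285, 203) [ 85.  24. 216.] [40 41 44] | (286, 203) [ 88.  24. 213.] [35 37 39] | (287, 203) [ 90.  24. 205.] [39 39 41] | (288, 203) [ 92.  24. 202.] [59 60 64] | (284, 204) [ 84.  23. 201.] [74 76 80] | (285, 204) [ 86.  24. 201.] [55 56 59] | (286, 204) [ 88.  24. 197.] [51 52 56] | (287, 204) [ 90.  24. 190.] [63 65 68] | (288, 204) [ 92.  25. 192.] [85 88 92] | (284, 205) [ 84.  24. 190.] [102 106 111] | (285, 205) [ 86.  24. 188.] [88 91 95] |
```

View pics/gf_top.png

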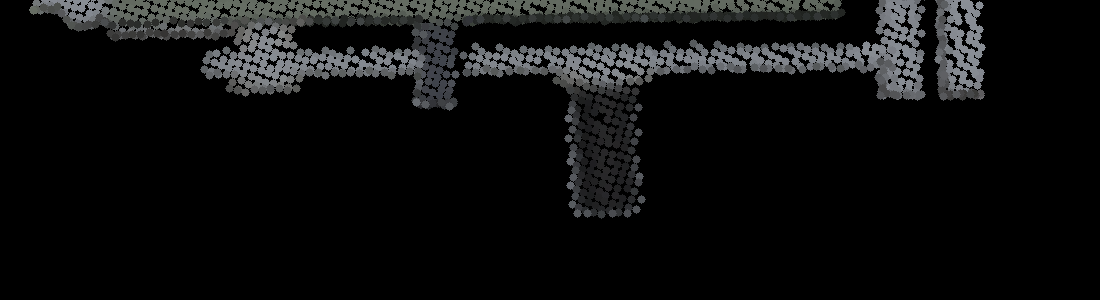

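```bash
cat > plan.py <<'E'
from h import *
def st():
    s=telemetry.read_state(); M=Rotation.from_quat(s["ee_rot"]).as_matrix()
    return s,M
def rows(target,dyaw,N,M=None,P=None,grip=.087,skew=0):
    "world target mm, dyaw world-rad ccw, straight interpolation; tilt correction ignored"
    s,M0=st(); M=M0 if M is None else M; P=s["tcp_pos"] if P is None else P
    y0=np.arctan2(M[1,0],M[0,0]); out=[]; pos=np.array(P,float)
    D=(np.array(target)-pos)/N
    for i in range(N):
        y=y0+dyaw*i/N
        B=np.array([[np.cos(y),np.sin(y),0],[np.sin(y),-np.cos(y),0],[0,0,-1]])
        t=B.T@D/1000
        out.append(dict(dr=[0,0,round(float(-np.degrees(dyaw/N)),2)],travel=[round(float(x),4) for x in t],grip=grip))
    return out
def show():
    s,M=st()
    print('t',round(s['clock'],2),'tcp',s['tcp_pos'].round(2),'yaw',round(float(np.arctan2(M[1,0],M[0,0])),4),'tilt',M[:,2].round(4),'F',s['force'].round(2),'M',s['moment'].round(3),'w',round(s['width']*87,2),'q',np.round(s['joint_pos'],3))
E
python3 - <<'E'
from plan import *
show()
import json
mid=[420,-350,300]
for r in rows(mid,0,8): print(json.dumps(r))
Rm=st()[1]
print()
for r in rows([597,-116,300],np.pi+.337-.349,26,P=mid,grip=.045): print(json.dumps(r))
E
```

```text
t 1.55 tcp [ 213.62 -587.32  222.53] yaw 0.3488 tilt [ 0.e+00  1.e-04 -1.e+00] F [ 0.33  0.69 -0.59] M [-0.    -0.024  0.016] w 87.0 q [-1.348  0.22   1.527  0.     1.395 -0.126]
{"dr": [0, 0, -0.0], "travel": [0.0344, -0.0191, -0.0097], "grip": 0.087}
{"dr": [0, 0, -0.0], "travel": [0.0344, -0.0191, -0.0097], "grip": 0.087}
{"dr": [0, 0, -0.0], "travel": [0.0344, -0.0191, -0.0097], "grip": 0.087}
{"dr": [0, 0, -0.0], "travel": [0.0344, -0.0191, -0.0097], "grip": 0.087}
{"dr": [0, 0, -0.0], "travel": [0.0344, -0.0191, -0.0097], "grip": 0.087}
{"dr": [0, 0, -0.0], "travel": [0.0344, -0.0191, -0.0097], "grip": 0.087}
{"dr": [0, 0, -0.0], "travel": [0.0344, -0.0191, -0.0097], "grip": 0.087}
{"dr": [0, 0, -0.0], "travel": [0.0344, -0.0191, -0.0097], "grip": 0.087}

{"dr": [0, 0, -6.9], "travel": [0.0095, -0.0061, 0.0], "grip": 0.045}
{"dr": [0, 0, -6.9], "travel": [0.0101, -0.0049, 0.0], "grip": 0.045}
{"dr": [0, 0, -6.9], "travel": [0.0107, -0.0037, 0.0], "grip": 0.045}
{"dr": [0, 0, -6.9], "travel": [0.011, -0.0024, 0.0], "grip": 0.045}
{"dr": [0, 0, -6.9], "travel": [0.0112, -0.001, 0
[... 773 characters left out ...]
45}
{"dr": [0, 0, -6.9], "travel": [0.0025, 0.011, 0.0], "grip": 0.045}
{"dr": [0, 0, -6.9], "travel": [0.0011, 0.0112, 0.0], "grip": 0.045}
{"dr": [0, 0, -6.9], "travel": [-0.0002, 0.0113, 0.0], "grip": 0.045}
{"dr": [0, 0, -6.9], "travel": [-0.0016, 0.0112, 0.0], "grip": 0.045}
{"dr": [0, 0, -6.9], "travel": [-0.0029, 0.0109, 0.0], "grip": 0.045}
{"dr": [0, 0, -6.9], "travel": [-0.0042, 0.0105, 0.0], "grip": 0.045}
{"dr": [0, 0, -6.9], "travel": [-0.0054, 0.0099, 0.0], "grip": 0.045}
{"dr": [0, 0, -6.9], "travel": [-0.0066, 0.0092, 0.0], "grip": 0.045}
{"dr": [0, 0, -6.9], "travel": [-0.0076, 0.0083, 0.0], "grip": 0.045}
{"dr": [0, 0, -6.9], "travel": [-0.0086, 0.0073, 0.0], "grip": 0.045}
```

Emit:
send_rows --increments '[{"dr": [0,0,0],"travel": [0.034,-0.019,-0.01],"grip": 0.04},{"dr": [0,0,0],"travel": [0.034,-0.019,-0.01],"grip": 0.04},{"dr": [0,0,0],"travel": [0.034,-0.019,-0.01],"grip": 0.04},{"dr": [0,0,0],"travel": [0.034,-0.019,-0.01],"grip": 0.04},{"dr": [0,0,0],"travel": [0.034,-0.019,-0.01],"grip": 0.04},{"dr": [0,0,0],"travel": [0.034,-0.019,-0.01],"grip": 0.04},{"dr": [0,0,0],"travel": [0.034,-0.019,-0.01],"grip": 0.04},{"dr": [0,0,0],"travel": [0.034,-0.019,-0.01],"grip": 0.04}]'

```text
clock: 2.22
tcp_pos: [418.2, -349.9, 303.3]
ee_rot: [0.985, 0.173, 0.0, 0.0]
force: [1.3, -0.3, 1.0]
width: 0.498
```

Emit:
send_rows --increments '[{"dr": [0,0,0],"travel": [0.031,-0.02,0],"grip": 0.04},{"dr": [0,0,0],"travel": [0.031,-0.02,0],"grip": 0.04},{"dr": [0,0,0],"travel": [0.031,-0.02,0],"grip": 0.04},{"dr": [0,0,0],"travel": [0.031,-0.02,0],"grip": 0.04},{"dr": [0,0,0],"travel": [0.031,-0.02,0],"grip": 0.04},{"dr": [0,0,0],"travel": [0.031,-0.02,0],"grip": 0.04},{"dr": [0,0,-7],"travel": [0.031,-0.02,0],"grip": 0.04},{"dr": [0,0,-7],"travel": [0,0,0],"grip": 0.04}]'

```text
clock: 2.88
tcp_pos: [576.2, -140.2, 302.5]
ee_rot: [0.955, 0.297, 0.001, -0.001]
force: [-0.6, 0.1, -1.3]
width: 0.462
```

Emit:
send_rows --increments '[{"dr": [0,0,-7],"travel": [0,0,0],"grip": 0.04},{"dr": [0,0,-7],"travel": [0,0,0],"grip": 0.04},{"dr": [0,0,-7],"travel": [0,0,0],"grip": 0.04},{"dr": [0,0,-7],"travel": [0,0,0],"grip": 0.04},{"dr": [0,0,-7],"travel": [0,0,0],"grip": 0.04},{"dr": [0,0,-7],"travel": [0,0,0],"grip": 0.04},{"dr": [0,0,-7],"travel": [0,0,0],"grip": 0.04},{"dr": [0,0,-7],"travel": [0,0,0],"grip": 0.04}]'

```text
clock: 3.55
tcp_pos: [573.4, -145.8, 302.6]
ee_rot: [0.705, 0.709, 0.0, 0.0]
force: [-0.3, -0.3, -0.3]
width: 0.457
```

Emit:
send_rows --increments '[{"dr": [0,0,-7],"travel": [0,0,0],"grip": 0.04},{"dr": [0,0,-7],"travel": [0,0,0],"grip": 0.04},{"dr": [0,0,-7],"travel": [0,0,0],"grip": 0.04},{"dr": [0,0,-7],"travel": [0,0,0],"grip": 0.04},{"dr": [0,0,-7],"travel": [0,0,0],"grip": 0.04},{"dr": [0,0,-7],"travel": [0,0,0],"grip": 0.04},{"dr": [0,0,-7],"travel": [0,0,0],"grip": 0.04},{"dr": [0,0,-7],"travel": [0,0,0],"grip": 0.04}]'

```text
clock: 4.22
tcp_pos: [573.3, -145.8, 302.6]
ee_rot: [0.29, 0.957, 0.0, 0.0]
force: [0.3, 0.4, 0.6]
width: 0.464
```

```bash
python3 -c "
from plan import *
show()"
```

```text
t 4.22 tcp [ 573.35 -145.81  302.57] yaw 2.5539 tilt [ 1.e-04  0.e+00 -1.e+00] F [0.31 0.36 0.62] M [ 0.062 -0.149 -0.02 ] w 40.34 q [-0.382  0.101  1.512  0.     1.529 -1.365]
```

Emit:
send_rows --increments '[{"dr": [0,0,-7],"travel": [0,0,0],"grip": 0.04},{"dr": [0,0,-7],"travel": [0,0,0],"grip": 0.04},{"dr": [0,0,-7],"travel": [0,0,0],"grip": 0.04},{"dr": [0,0,-7],"travel": [0,0,0],"grip": 0.04},{"dr": [0,0,-7],"travel": [0,0,0],"grip": 0.04},{"dr": [0,0,-7],"travel": [0,0,0],"grip": 0.04},{"dr": [0,0,-7],"travel": [0,0,0],"grip": 0.04},{"dr": [0,0,-4],"travel": [0,0,0],"grip": 0.04}]'

```text
clock: 4.88
tcp_pos: [573.4, -145.8, 302.6]
ee_rot: [-0.168, 0.986, -0.0, 0.0]
force: [-0.5, 0.5, 0.4]
width: 0.455
```

```bash
python3 -c "
from plan import *
show()
for r in rows([598,-116,290],0,2): print(r)"
```

```text
t 4.88 tcp [ 573.36 -145.82  302.6 ] yaw -2.804 tilt [ 1.e-04 -1.e-04 -1.e+00] F [-0.54  0.48  0.37] M [ 0.046 -0.138 -0.007] w 39.58 q [-0.382  0.101  1.512 -0.     1.529 -2.291]
{'dr': [0, 0, -0.0], 'travel': [-0.0166, 0.01, 0.0063], 'grip': 0.087}
{'dr': [0, 0, -0.0], 'travel': [-0.0166, 0.01, 0.0063], 'grip': 0.087}
```

Emit:
send_rows --increments '[{"dr": [0,0,0],"travel": [-0.0166,0.01,0.006],"grip": 0.04},{"dr": [0,0,0],"travel": [-0.0166,0.01,0.006],"grip": 0.04},{"dr": [0,0,0],"travel": [0,0,0.015],"grip": 0.04},{"dr": [0,0,0],"travel": [0,0,0.015],"grip": 0.04},{"dr": [0,0,0],"travel": [0,0,0],"grip": 0.04}]'

```text
clock: 5.3
tcp_pos: [596.7, -115.2, 256.8]
ee_rot: [-0.165, 0.986, 0.001, -0.003]
force: [-0.4, 0.4, -1.2]
width: 0.461
```

```bash
python3 -c "
from plan import *
show()"
python3 look.py 2 knob
python3 - <<'E'
import cv2
a=cv2.imread('pics/scene2.png'); b=cv2.imread('pics/top2.png')
cv2.imwrite('pics/a2.png',cv2.resize(a[110:310,190:390],None,fx=3,fy=3,interpolation=cv2.INTER_CUBIC))
cv2.imwrite('pics/b2.png',cv2.resize(b[100:280,160:400],None,fx=3.3,fy=3.3,interpolation=cv2.INTER_CUBIC))
E
```

```text
t 5.3 tcp [ 596.73 -115.2   256.82] yaw -2.8096 tilt [-0.0054  0.0018 -1.    ] F [-0.37  0.43 -1.22] M [ 0.134 -0.144  0.055] w 40.08 q [-0.32   0.164  1.527  0.     1.456 -2.223]
knob scene [255.7 184.2] 0.88 [ 588.8 -208.4    2.2]
```

View pics/b2.png

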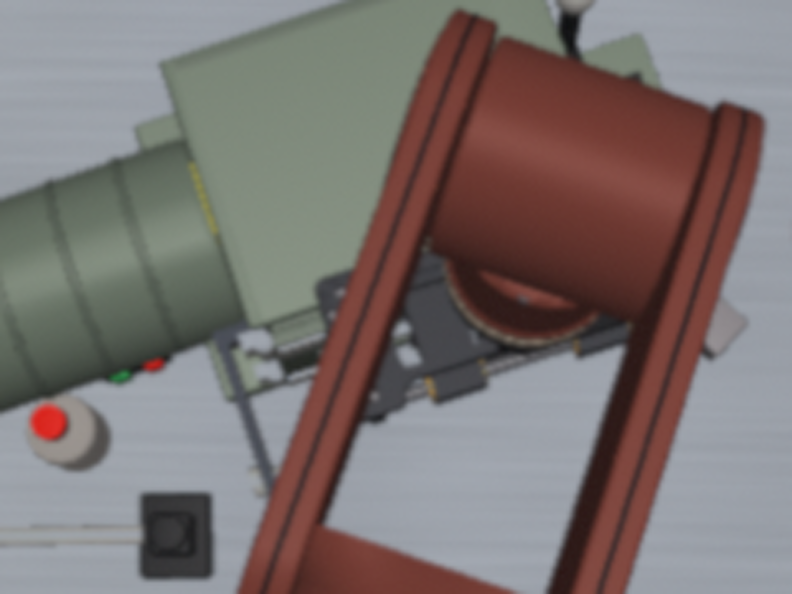

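View pics/a2.png

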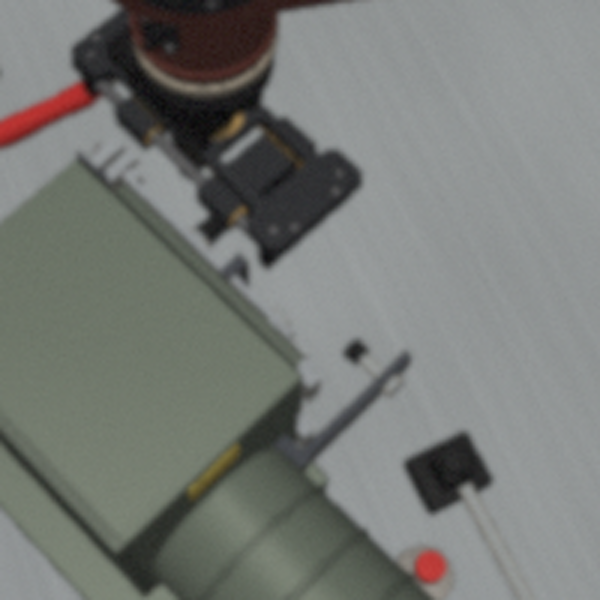

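Emit:
send_rows --increments '[{"dr": [0,0,0],"travel": [0,0,0.015],"grip": 0.04},{"dr": [0,0,0],"travel": [0,0,0.015],"grip": 0.04},{"dr": [0,0,0],"travel": [0,0,0.01],"grip": 0.04},{"dr": [0,0,0],"travel": [0,0,0],"grip": 0.04},{"dr": [0,0,0],"travel": [0,0,0],"grip": 0.04}]'

```text
clock: 5.92
tcp_pos: [598.1, -116.2, 220.8]
ee_rot: [-0.165, 0.986, 0.0, -0.0]
force: [0.4, 0.4, -0.2]
width: 0.463
```

```bash
python3 -c "
from plan import *
show()"
```

```text
t 5.92 tcp [ 598.15 -116.24  220.75] yaw -2.8105 tilt [-3.e-04  1.e-04 -1.e+00] F [ 0.37  0.44 -0.19] M [ 0.112 -0.1   -0.026] w 40.32 q [-0.321  0.185  1.571  0.     1.386 -2.223]
```

Emit:
send_rows --increments '[{"dr": [0,0,0.3],"travel": [0,0,0.004],"grip": 0.04},{"dr": [0,0,0],"travel": [0,0,0.004],"grip": 0.04},{"dr": [0,0,0],"travel": [0,0,0.004],"grip": 0.04},{"dr": [0,0,0],"travel": [0,0,0.004],"grip": 0.04},{"dr": [0,0,0],"travel": [0,0,0],"grip": 0.04}]'

```text
clock: 6.33
tcp_pos: [597.7, -115.9, 203.4]
ee_rot: [-0.162, 0.987, 0.0, -0.001]
force: [-0.4, 0.1, 0.1]
width: 0.456
```

Emit:
send_rows --increments '[{"dr": [0,0,0],"travel": [0,0,0.004],"grip": 0.04},{"dr": [0,0,0],"travel": [0,0,0.004],"grip": 0.04},{"dr": [0,0,0],"travel": [0,0,0.004],"grip": 0.04},{"dr": [0,0,0],"travel": [0,0,0.004],"grip": 0.04},{"dr": [0,0,0],"travel": [0,0,0],"grip": 0.04},{"dr": [0,0,0],"travel": [0,0,0],"grip": 0.04}]'

```text
clock: 6.83
tcp_pos: [598.0, -116.0, 188.0]
ee_rot: [-0.162, 0.987, 0.0, -0.0]
force: [-0.3, -0.0, -0.5]
width: 0.46
```

```bash
python3 -c "
from plan import *
show()"
```

```text
t 6.83 tcp [ 597.99 -116.01  188.05] yaw -2.8155 tilt [-8.e-04  3.e-04 -1.e+00] F [-0.26 -0.02 -0.49] M [ 0.149 -0.117  0.018] w 39.99 q [-0.321  0.209  1.605  0.     1.328 -2.218]
```

Emit:
send_rows --increments '[{"dr": [0,0,-0.6],"travel": [0,0,0],"grip": 0.025},{"dr": [0,0,0],"travel": [0,0,0],"grip": 0.022},{"dr": [0,0,0],"travel": [0,0,0],"grip": 0.022},{"dr": [0,0,0],"travel": [0,0,0],"grip": 0.022}]'

```text
clock: 7.17
tcp_pos: [598.4, -116.2, 188.8]
ee_rot: [-0.167, 0.986, -0.0, 0.0]
force: [0.4, -1.1, -0.5]
width: 0.278
```

```bash
cat >> plan.py <<'E'
def gf():
    "force in gate frame per tool: out(+tool x), d(-tool y), up"
    s,M=st(); f=M.T@s['force']
    print('t',round(s['clock'],2),'F_out(toolx) %.2f toolY %.2f down(toolz) %.2f'%tuple(f),'tcp',s['tcp_pos'].round(2),'w %.2f'%(s['width']*87),'yaw %.4f'%np.arctan2(M[1,0],M[0,0]),'M',(M.T@s['moment']).round(3))
E
python3 -c "
from plan import *
show();gf()"
```

```text
t 7.17 tcp [ 598.38 -116.15  188.81] yaw -2.8051 tilt [ 4.e-04 -1.e-04 -1.e+00] F [ 0.38 -1.11 -0.51] M [ 0.178 -0.115  0.031] w 24.18 q [-0.321  0.208  1.605  0.     1.328 -2.228]
t 7.17 F_out(toolx) 0.01 toolY -1.17 down(toolz) 0.51 tcp [ 598.38 -116.15  188.81] w 24.18 yaw -2.8051 M [-0.13  -0.168 -0.031]
```

Emit:
send_rows --increments '[{"dr": [0,0,0],"travel": [0,0,0],"grip": 0.02},{"dr": [0,0,0],"travel": [0,0,0],"grip": 0.02},{"dr": [0,0,0],"travel": [0,0,0],"grip": 0.02}]'

```text
clock: 7.42
tcp_pos: [598.4, -116.3, 188.7]
ee_rot: [-0.167, 0.986, -0.0, 0.0]
force: [0.6, -0.6, -0.1]
width: 0.234
```

```bash
python3 -c "
from plan import *
gf()"
```

```text
t 7.42 F_out(toolx) -0.33 toolY -0.77 down(toolz) 0.09 tcp [ 598.36 -116.33  188.67] w 20.32 yaw -2.8051 M [ 0.111 -0.142 -0.007]
```

Emit:
send_rows --increments '[{"dr": [0,0,0],"travel": [0,0,0],"grip": 0.017},{"dr": [0,0,0],"travel": [0,0,0],"grip": 0.017},{"dr": [0,0,0],"travel": [0,0,0],"grip": 0.017}]'

```text
clock: 7.67
tcp_pos: [598.4, -117.4, 188.7]
ee_rot: [-0.167, 0.986, -0.001, 0.0]
force: [1.6, -5.6, -1.0]
width: 0.2
```

```bash
python3 -c "
from plan import *
gf()"
```

```text
t 7.67 F_out(toolx) 0.33 toolY -5.79 down(toolz) 1.00 tcp [ 598.44 -117.42  188.68] w 17.43 yaw -2.8055 M [ 0.772 -0.041 -0.031]
```

Emit:
send_rows --increments '[{"dr": [0,0,0],"travel": [0,-0.0012,0],"grip": 0.01},{"dr": [0,0,0],"travel": [0,0,0],"grip": 0.01},{"dr": [0,0,0],"travel": [0,0,0],"grip": 0.01}]'

```text
clock: 7.92
tcp_pos: [598.5, -117.4, 188.6]
ee_rot: [-0.167, 0.986, -0.0, -0.0]
force: [-1.1, -2.3, 1.1]
width: 0.19
```

```bash
python3 -c "
from plan import *
gf()"
```

```text
t 7.92 F_out(toolx) 1.83 toolY -1.77 down(toolz) -1.14 tcp [ 598.51 -117.44  188.64] w 16.50 yaw -2.8051 M [ 0.21   0.145 -0.055]
```

Emit:
send_rows --increments '[{"dr": [0,0,0],"travel": [0.0005,-0.0003,0],"grip": 0.01},{"dr": [0,0,0],"travel": [0.0005,0,0],"grip": 0.01},{"dr": [0,0,0],"travel": [0,0,0],"grip": 0.01}]'

```text
clock: 8.17
tcp_pos: [598.0, -117.5, 188.6]
ee_rot: [-0.168, 0.986, 0.0, 0.0]
force: [1.1, 0.2, -0.4]
width: 0.203
```

```bash
python3 -c "
from plan import *
gf()"
```

```text
t 8.17 F_out(toolx) -1.09 toolY -0.13 down(toolz) 0.40 tcp [ 598.02 -117.51  188.64] w 17.68 yaw -2.8049 M [-0.013 -0.291 -0.019]
```

Emit:
send_rows --increments '[{"dr": [0,0,0],"travel": [0.0005,0,0],"grip": 0.01},{"dr": [0,0,0],"travel": [0.0005,0,0],"grip": 0.01},{"dr": [0,0,0],"travel": [0,0,0],"grip": 0.01}]'

```text
clock: 8.42
tcp_pos: [597.9, -117.5, 188.7]
ee_rot: [-0.168, 0.986, 0.0, 0.001]
force: [5.7, 2.3, -2.1]
width: 0.193
```

```bash
python3 -c "
from plan import *
gf()"
```

```text
t 8.42 F_out(toolx) -6.16 toolY 0.25 down(toolz) 2.13 tcp [ 597.86 -117.52  188.66] w 16.75 yaw -2.8048 M [-0.01  -1.076  0.076]
```

Emit:
send_rows --increments '[{"dr": [0,0,0],"travel": [-0.0004,0,-0.0005],"grip": 0.01},{"dr": [0,0,0],"travel": [0,0,-0.0005],"grip": 0.01},{"dr": [0,0,0],"travel": [0,0,-0.0005],"grip": 0.01},{"dr": [0,0,0],"travel": [0,0,0],"grip": 0.01}]'

```text
clock: 8.75
tcp_pos: [597.8, -117.5, 189.2]
ee_rot: [-0.168, 0.986, 0.0, 0.001]
force: [5.7, 0.2, -5.1]
width: 0.193
```

```bash
python3 -c "
from plan import *
gf()"
```

```text
t 8.75 F_out(toolx) -5.39 toolY -1.69 down(toolz) 5.08 tcp [ 597.83 -117.52  189.22] w 16.75 yaw -2.8048 M [ 0.198 -1.22   0.068]
```

Emit:
send_rows --increments '[{"dr": [0,0,0],"travel": [0,0,-0.0004],"grip": 0.01},{"dr": [0,0,0],"travel": [0,0,-0.0003],"grip": 0.01},{"dr": [0,0,0],"travel": [0,0,-0.0003],"grip": 0.01},{"dr": [0,0,0],"travel": [0,0,0],"grip": 0.01}]'

```text
clock: 9.08
tcp_pos: [597.8, -117.5, 189.9]
ee_rot: [-0.168, 0.986, 0.0, 0.001]
force: [6.7, 0.7, -6.1]
width: 0.198
```

```bash
python3 -c "
from plan import *
gf()"
```

```text
t 9.08 F_out(toolx) -6.53 toolY -1.54 down(toolz) 6.11 tcp [ 597.83 -117.51  189.86] w 17.25 yaw -2.8047 M [ 0.422 -1.277  0.031]
```

Emit:
send_rows --increments '[{"dr": [0,0,0],"travel": [-0.0005,0,0],"grip": 0.01},{"dr": [0,0,0],"travel": [0,0,0],"grip": 0.01},{"dr": [0,0,0],"travel": [0,0,0],"grip": 0.01}]'

```text
clock: 9.33
tcp_pos: [597.8, -117.5, 189.8]
ee_rot: [-0.168, 0.986, 0.0, -0.0]
force: [6.2, 0.4, -6.8]
width: 0.197
```

```bash
python3 -c "
from plan import *
gf()"
```

```text
t 9.33 F_out(toolx) -5.98 toolY -1.67 down(toolz) 6.78 tcp [ 597.8  -117.52  189.84] w 17.17 yaw -2.8048 M [ 0.313 -1.094  0.013]
```

Emit:
send_rows --increments '[{"dr": [0,0,0],"travel": [0,0,-0.0004],"grip": 0.01},{"dr": [0,0,0],"travel": [0,0,-0.0003],"grip": 0.01},{"dr": [0,0,0],"travel": [0,0,-0.0003],"grip": 0.01},{"dr": [0,0,0],"travel": [0,0,0],"grip": 0.01}]'

```text
clock: 9.67
tcp_pos: [597.8, -117.5, 190.7]
ee_rot: [-0.168, 0.986, 0.0, 0.0]
force: [5.7, 0.9, -7.7]
width: 0.202
```

```bash
python3 -c "
from plan import *
gf()"
```

```text
t 9.67 F_out(toolx) -5.72 toolY -1.00 down(toolz) 7.67 tcp [ 597.81 -117.51  190.73] w 17.56 yaw -2.8049 M [ 0.452 -1.138 -0.01 ]
```

Emit:
send_rows --increments '[{"dr": [0,0,0],"travel": [-0.0003,0,0],"grip": 0.01},{"dr": [0,0,0],"travel": [0,0,0],"grip": 0.01},{"dr": [0,0,0],"travel": [0,0,0],"grip": 0.01},{"dr": [0,0,0],"travel": [0,0,0],"grip": 0.01},{"dr": [0,0,0],"travel": [0,0,0],"grip": 0.01},{"dr": [0,0,0],"travel": [0,0,0],"grip": 0.01}]'

```text
clock: 10.17
tcp_pos: [597.8, -117.5, 190.9]
ee_rot: [-0.168, 0.986, 0.0, -0.0]
force: [5.2, -0.0, -8.3]
width: 0.2
```

```bash
python3 -c "
from plan import *
gf()"
```

```text
t 10.17 F_out(toolx) -4.86 toolY -1.73 down(toolz) 8.33 tcp [ 597.82 -117.49  190.85] w 17.43 yaw -2.8049 M [ 0.526 -0.987  0.078]
```

Emit:
send_rows --increments '[{"dr": [0.7,0,0],"travel": [-0.0002,-0.0002,0],"grip": 0.01},{"dr": [0.7,0,0],"travel": [0,-0.0003,0],"grip": 0.01},{"dr": [0,0,0],"travel": [0,0,0],"grip": 0.01},{"dr": [0,0,0],"travel": [0,0,0],"grip": 0.01}]'

```text
clock: 10.5
tcp_pos: [597.9, -117.7, 191.9]
ee_rot: [-0.168, 0.986, -0.012, 0.002]
force: [1.8, 1.5, -3.8]
width: 0.196
```

```bash
python3 -c "
from plan import *
gf();show()"
```

```text
t 10.5 F_out(toolx) -2.20 toolY 0.91 down(toolz) 3.74 tcp [ 597.92 -117.73  191.94] w 17.04 yaw -2.8045 M [-0.117 -0.515  0.011]
t 10.5 tcp [ 597.92 -117.73  191.94] yaw -2.8045 tilt [ 0.0072 -0.0228 -0.9997] F [ 1.81  1.5  -3.76] M [ 0.281 -0.447  0.001] w 17.04 q [-0.313  0.197  1.612 -0.02   1.319 -2.216]
```

Emit:
send_rows --increments '[{"dr": [0.2,0,0],"travel": [0.0002,0,-0.0003],"grip": 0.01},{"dr": [0.2,0,0],"travel": [0,0,-0.0003],"grip": 0.01},{"dr": [0,0,0],"travel": [0,0,0],"grip": 0.01}]'

```text
clock: 10.75
tcp_pos: [597.8, -117.8, 192.6]
ee_rot: [-0.168, 0.986, -0.015, 0.002]
force: [-1.0, 3.2, -4.4]
width: 0.198
```

```bash
python3 -c "
from plan import *
gf()"
```

```text
t 10.75 F_out(toolx) -0.08 toolY 3.53 down(toolz) 4.27 tcp [ 597.82 -117.79  192.64] w 17.24 yaw -2.8048 M [-0.367 -0.474  0.04 ]
```

Emit:
send_rows --increments '[{"dr": [0.2,0,0],"travel": [0,0,-0.0003],"grip": 0.01},{"dr": [0.2,0,0],"travel": [0,0,-0.0003],"grip": 0.01},{"dr": [0,0,0],"travel": [0,0,0],"grip": 0.01}]'

```text
clock: 11.0
tcp_pos: [597.8, -117.9, 193.2]
ee_rot: [-0.168, 0.986, -0.019, 0.003]
force: [1.0, 3.6, -3.3]
width: 0.195
```

```bash
python3 -c "
from plan import *
gf()"
```

```text
t 11.0 F_out(toolx) -2.16 toolY 3.21 down(toolz) 3.22 tcp [ 597.83 -117.89  193.2 ] w 16.94 yaw -2.8049 M [-0.623 -0.355  0.06 ]
```

Emit:
send_rows --increments '[{"dr": [0.2,0,0],"travel": [0.0002,0.0005,-0.0003],"grip": 0.01},{"dr": [0.2,0,0],"travel": [0,0,-0.0003],"grip": 0.01},{"dr": [0,0,0],"travel": [0,0,0],"grip": 0.01}]'

```text
clock: 11.25
tcp_pos: [597.8, -117.9, 194.0]
ee_rot: [-0.167, 0.986, -0.023, 0.004]
force: [1.4, 3.4, -3.8]
width: 0.199
```

```bash
python3 -c "
from plan import *
gf()"
```

```text
t 11.25 F_out(toolx) -2.41 toolY 2.97 down(toolz) 3.68 tcp [ 597.8  -117.91  193.96] w 17.28 yaw -2.8050 M [-0.295 -0.449  0.036]
```

Emit:
send_rows --increments '[{"dr": [0.2,0,0],"travel": [0,0,-0.0003],"grip": 0.01},{"dr": [0.2,0,0],"travel": [0,0,-0.0003],"grip": 0.01},{"dr": [0,0,0],"travel": [0,0,0],"grip": 0.01}]'

```text
clock: 11.5
tcp_pos: [597.8, -117.9, 194.3]
ee_rot: [-0.167, 0.986, -0.026, 0.004]
force: [1.5, 2.9, -5.4]
width: 0.193
```

```bash
python3 -c "
from plan import *
gf()"
```

```text
t 11.5 F_out(toolx) -2.41 toolY 2.55 down(toolz) 5.24 tcp [ 597.76 -117.93  194.33] w 16.76 yaw -2.8050 M [-0.193 -0.474  0.108]
```

Emit:
send_rows --increments '[{"dr": [0.2,0,0],"travel": [0.0002,0.0004,-0.0002],"grip": 0.01},{"dr": [0,0,0],"travel": [0,0,0],"grip": 0.01},{"dr": [0,0,0],"travel": [0,0,0],"grip": 0.01}]'

```text
clock: 11.75
tcp_pos: [597.5, -117.9, 194.4]
ee_rot: [-0.167, 0.985, -0.028, 0.005]
force: [3.2, -0.8, -8.2]
width: 0.199
```

```bash
python3 -c "
from plan import *
gf()"
```

```text
t 11.75 F_out(toolx) -2.80 toolY -1.34 down(toolz) 8.28 tcp [ 597.55 -117.95  194.43] w 17.31 yaw -2.8052 M [ 0.257 -0.545  0.116]
```

Emit:
send_rows --increments '[{"dr": [0.2,0,0],"travel": [0,0,-0.0003],"grip": 0.01},{"dr": [0,0,0],"travel": [0,0,0],"grip": 0.01},{"dr": [0,0,0],"travel": [0,0,0],"grip": 0.01}]'

```text
clock: 12.0
tcp_pos: [597.5, -118.0, 194.5]
ee_rot: [-0.167, 0.985, -0.03, 0.005]
force: [4.8, -2.5, -10.4]
width: 0.196
```

```bash
python3 -c "
from plan import *
gf()"
```

```text
t 12.0 F_out(toolx) -3.67 toolY -3.32 down(toolz) 10.63 tcp [ 597.45 -117.96  194.53] w 17.01 yaw -2.8052 M [ 0.567 -0.698  0.113]
```

Emit:
send_rows --increments '[{"dr": [-0.1,0,0],"travel": [0,0.0003,0.0007],"grip": 0.01},{"dr": [0,0,0],"travel": [0.0003,0,0],"grip": 0.01},{"dr": [0,0,0],"travel": [0,0,0],"grip": 0.01}]'

```text
clock: 12.25
tcp_pos: [597.3, -117.9, 194.4]
ee_rot: [-0.167, 0.985, -0.029, 0.005]
force: [4.4, -4.8, -7.4]
width: 0.197
```

```bash
python3 -c "
from plan import *
gf()"
```

```text
t 12.25 F_out(toolx) -2.54 toolY -5.49 down(toolz) 7.72 tcp [ 597.25 -117.93  194.4 ] w 17.11 yaw -2.8053 M [ 0.706 -0.52   0.07 ]
```

Emit:
send_rows --increments '[{"dr": [0,0,0.1],"travel": [0.0005,0,0],"grip": 0.01},{"dr": [0,0,0],"travel": [0,0,0],"grip": 0.01},{"dr": [0,0,0],"travel": [0,0,0],"grip": 0.01}]'

```text
clock: 12.5
tcp_pos: [596.8, -118.0, 194.4]
ee_rot: [-0.166, 0.986, -0.029, 0.005]
force: [4.3, -3.7, -8.1]
width: 0.195
```

```bash
python3 -c "
from plan import *
gf()"
```

```text
t 12.5 F_out(toolx) -2.87 toolY -4.46 down(toolz) 8.39 tcp [ 596.8  -117.97  194.38] w 16.94 yaw -2.8071 M [ 0.682 -0.641  0.163]
```

Emit:
send_rows --increments '[{"dr": [0,0,0.1],"travel": [0.0005,-0.0007,0.0005],"grip": 0.01},{"dr": [0,0,0.2],"travel": [0.0005,0,0],"grip": 0.01},{"dr": [0,0,0],"travel": [0,0,0],"grip": 0.01}]'

```text
clock: 12.75
tcp_pos: [596.0, -118.1, 194.2]
ee_rot: [-0.164, 0.986, -0.028, 0.005]
force: [2.0, 1.3, -4.9]
width: 0.193
```

```bash
python3 -c "
from plan import *
gf()"
```

```text
t 12.75 F_out(toolx) -2.36 toolY 0.86 down(toolz) 4.91 tcp [ 596.   -118.08  194.21] w 16.83 yaw -2.8122 M [-0.096 -0.544  0.2  ]
```

Emit:
send_rows --increments '[{"dr": [0,0,0.2],"travel": [0.0005,0,0.0002],"grip": 0.01},{"dr": [0,0,0.2],"travel": [0.0005,0,0],"grip": 0.01},{"dr": [0,0,0],"travel": [0,0,0],"grip": 0.01}]'

```text
clock: 13.0
tcp_pos: [595.0, -118.2, 194.0]
ee_rot: [-0.161, 0.987, -0.028, 0.005]
force: [1.9, 4.1, -1.8]
width: 0.194
```

```bash
python3 -c "
from plan import *
gf()"
```

```text
t 13.0 F_out(toolx) -3.12 toolY 3.39 down(toolz) 1.59 tcp [ 595.01 -118.17  193.98] w 16.87 yaw -2.8190 M [-0.594 -0.602  0.167]
```

Emit:
send_rows --increments '[{"dr": [0,0,0.25],"travel": [0.0005,0.0006,0],"grip": 0.01},{"dr": [0,0,0.25],"travel": [0.0005,0.0002,0],"grip": 0.01},{"dr": [0,0,0.25],"travel": [0.0005,0.0001,0],"grip": 0.01},{"dr": [0,0,0],"travel": [0,0,0],"grip": 0.01}]'

```text
clock: 13.33
tcp_pos: [593.2, -118.2, 193.6]
ee_rot: [-0.154, 0.988, -0.028, 0.005]
force: [2.4, 4.0, -1.3]
width: 0.194
```

```bash
python3 -c "
from plan import *
gf()"
```

```text
t 13.33 F_out(toolx) -3.49 toolY 3.12 down(toolz) 1.11 tcp [ 593.22 -118.18  193.64] w 16.88 yaw -2.8323 M [-0.6   -0.538  0.212]
```

Emit:
send_rows --increments '[{"dr": [0,0,0.3],"travel": [0.0007,0.0002,0],"grip": 0.01},{"dr": [0,0,0.3],"travel": [0.0007,0.0002,0],"grip": 0.01},{"dr": [0,0,0.3],"travel": [0.0006,0.0002,0],"grip": 0.01},{"dr": [0,0,0],"travel": [0,0,0],"grip": 0.01}]'

```text
clock: 13.67
tcp_pos: [591.0, -118.2, 193.4]
ee_rot: [-0.146, 0.989, -0.028, 0.005]
force: [1.8, 4.7, -0.9]
width: 0.198
```

```bash
python3 -c "
from plan import *
gf()"
```

```text
t 13.67 F_out(toolx) -3.08 toolY 4.04 down(toolz) 0.68 tcp [ 591.01 -118.23  193.4 ] w 17.19 yaw -2.8481 M [-0.859 -0.578  0.232]
```

Emit:
send_rows --increments '[{"dr": [0,0,0.3],"travel": [0.0007,0.0006,-0.0003],"grip": 0.01},{"dr": [0,0,0.3],"travel": [0.0007,0.0004,0],"grip": 0.01},{"dr": [0,0,0.4],"travel": [0.0008,0.0003,0],"grip": 0.01},{"dr": [0,0,0.4],"travel": [0.0008,0.0003,0],"grip": 0.01},{"dr": [0,0,0.4],"travel": [0.0008,0.0003,0],"grip": 0.01},{"dr": [0,0,0],"travel": [0,0,0],"grip": 0.01}]'

```text
clock: 14.17
tcp_pos: [586.7, -118.1, 193.7]
ee_rot: [-0.13, 0.991, -0.029, 0.006]
force: [0.9, 1.3, -1.3]
width: 0.199
```

```bash
python3 -c "
from plan import *
gf()"
```

```text
t 14.17 F_out(toolx) -1.16 toolY 1.06 down(toolz) 1.29 tcp [ 586.74 -118.09  193.67] w 17.32 yaw -2.8799 M [-0.215 -0.417  0.178]
```

Emit:
send_rows --increments '[{"dr": [0,0,1.3],"travel": [0.0022,0.0008,0],"grip": 0.01},{"dr": [0,0,1.5],"travel": [0.0034,0.001,0],"grip": 0.01},{"dr": [0,0,1.5],"travel": [0.0034,0.001,0],"grip": 0.01},{"dr": [0,0,1.5],"travel": [0.0034,0.001,0],"grip": 0.01},{"dr": [0,0,0],"travel": [0,0,0],"grip": 0.01}]'

```text
clock: 14.58
tcp_pos: [573.1, -116.9, 193.3]
ee_rot: [-0.079, 0.996, -0.028, 0.007]
force: [0.5, 0.0, -1.0]
width: 0.193
```

```bash
cat >> plan.py <<'E'
def ga():
    s,M=st(); r=s['tcp_pos'][:2]-np.array([590,20]); a=np.arctan2(r[1],r[0]); a0=np.arctan2(-137.4,8.4)
    y=np.arctan2(M[1,0],M[0,0]); print('gate angle(pos) %.4f yaw %.4f radius %.2f'%((a0-a),(-2.805-y)%(2*np.pi),np.hypot(*r)), 'r0 %.2f'%np.hypot(8.4,137.4))
E
python3 -c "
from plan import *
gf();ga()"
```

```text
t 14.58 F_out(toolx) -0.45 toolY 0.00 down(toolz) 0.97 tcp [ 573.06 -116.91  193.28] w 16.75 yaw -2.9826 M [-0.013 -0.066  0.123]
gate angle(pos) 0.1842 yaw 0.1776 radius 137.95 r0 137.66
```

Emit:
send_rows --increments '[{"dr": [-0.4,0,2],"travel": [0.0045,0.0014,0.0005],"grip": 0.01},{"dr": [-0.4,0,2],"travel": [0.0045,0.0014,0.0005],"grip": 0.01},{"dr": [-0.4,0,2],"travel": [0.0045,0.0014,0.0005],"grip": 0.01},{"dr": [-0.4,0,2],"travel": [0.0045,0.0014,0.0005],"grip": 0.01},{"dr": [0,0,0],"travel": [0,0,0],"grip": 0.01}]'

```text
clock: 15.0
tcp_pos: [554.7, -112.9, 190.6]
ee_rot: [-0.01, 1.0, -0.013, 0.008]
force: [1.1, 1.3, -1.4]
width: 0.198
```

```bash
python3 -c "
from plan import *
gf();ga();show()"
```

```text
t 15.0 F_out(toolx) -1.07 toolY 1.29 down(toolz) 1.35 tcp [ 554.72 -112.91  190.59] w 17.20 yaw -3.1213 M [-0.301 -0.122  0.1  ]
gate angle(pos) 0.3205 yaw 0.3163 radius 137.51 r0 137.66
t 15.0 tcp [ 554.72 -112.91  190.59] yaw -3.1213 tilt [ 0.0154 -0.0256 -0.9996] F [ 1.06  1.28 -1.37] M [ 0.305 -0.119 -0.093] w 17.2 q [-0.328  0.089  1.735 -0.02   1.295 -1.914]
```

```bash
cat >> plan.py <<'E'
def level():
    s,M=st(); z=M.T@np.array([0,0,-1.]); ax=np.cross([0,0,1.],z); print('level dr deg',np.degrees(ax).round(2))
E
python3 -c "
from plan import *
level()"
```

```text
level dr deg [-1.49  0.85  0.  ]
```

Emit:
send_rows --increments '[{"dr": [-0.4,0.2,2],"travel": [0.0045,0.0016,0.0005],"grip": 0.01},{"dr": [-0.4,0.2,2],"travel": [0.0045,0.0015,0.0005],"grip": 0.01},{"dr": [-0.4,0.2,2],"travel": [0.0045,0.0015,0.0004],"grip": 0.01},{"dr": [-0.3,0.2,2],"travel": [0.0045,0.0015,0],"grip": 0.01},{"dr": [0,0,0],"travel": [0,0,0],"grip": 0.01}]'

```text
clock: 15.42
tcp_pos: [537.2, -106.4, 188.9]
ee_rot: [0.059, 0.998, 0.0, 0.001]
force: [0.1, 1.8, -2.0]
width: 0.197
```

```bash
python3 -c "
from plan import *
gf();ga();show();level()"
```

```text
t 15.42 F_out(toolx) 0.14 toolY 1.82 down(toolz) 2.02 tcp [ 537.17 -106.39  188.85] w 17.11 yaw 3.0234 M [-0.148 -0.147  0.107]
gate angle(pos) 0.4570 yaw 0.4548 radius 136.99 r0 137.66
t 15.42 tcp [ 537.17 -106.39  188.85] yaw 3.0234 tilt [ 2.5e-03  6.0e-04 -1.0e+00] F [ 0.08  1.82 -2.02] M [ 0.13  -0.163 -0.107] w 17.11 q [-3.400e-01  6.100e-02  1.768e+00  1.000e-03  1.311e+00 -1.793e+00]
level dr deg [ 0.05  0.14 -0.  ]
```

Emit:
send_rows --increments '[{"dr": [0,0,2],"travel": [0.0045,0.0017,0],"grip": 0.01},{"dr": [0,0,2],"travel": [0.0045,0.0014,0],"grip": 0.01},{"dr": [0,0,2],"travel": [0.0045,0.0014,0],"grip": 0.01},{"dr": [0,0,2],"travel": [0.0045,0.0014,0],"grip": 0.01},{"dr": [0,0,2],"travel": [0.0045,0.0014,0],"grip": 0.01},{"dr": [0,0,2],"travel": [0.0045,0.0014,0],"grip": 0.01},{"dr": [0,0,0],"travel": [0,0,0],"grip": 0.01}]'

```text
clock: 16.0
tcp_pos: [512.6, -92.5, 188.9]
ee_rot: [0.163, 0.987, 0.0, 0.001]
force: [-1.0, -0.9, -1.6]
width: 0.196
```

```bash
python3 -c "
from plan import *
gf();ga();level()"
```

```text
t 16.0 F_out(toolx) 0.62 toolY -1.14 down(toolz) 1.63 tcp [512.59 -92.46 188.86] w 17.05 yaw 2.8150 M [ 0.137 -0.012  0.12 ]
gate angle(pos) 0.6639 yaw 0.6631 radius 136.52 r0 137.66
level dr deg [ 0.04  0.15 -0.  ]
```

Emit:
send_rows --increments '[{"dr": [0,0,2],"travel": [0.0046,0.0012,0],"grip": 0.01},{"dr": [0,0,2],"travel": [0.0046,0.0013,0],"grip": 0.01},{"dr": [0,0,2],"travel": [0.0046,0.0013,0],"grip": 0.01},{"dr": [0,0,2],"travel": [0.0046,0.0013,0],"grip": 0.01},{"dr": [0,0,2],"travel": [0.0046,0.0013,0],"grip": 0.01},{"dr": [0,0,2],"travel": [0.0046,0.0013,0],"grip": 0.01},{"dr": [0,0,0],"travel": [0,0,0],"grip": 0.01}]'

```text
clock: 16.58
tcp_pos: [491.3, -73.7, 189.0]
ee_rot: [0.264, 0.964, 0.001, 0.002]
force: [2.9, 2.6, -2.8]
width: 0.199
```

```bash
python3 -c "
from plan import *
gf();ga();level()"
```

```text
t 16.58 F_out(toolx) -1.19 toolY 3.69 down(toolz) 2.86 tcp [491.32 -73.74 189.01] w 17.31 yaw 2.6062 M [-0.591 -0.212  0.075]
gate angle(pos) 0.8721 yaw 0.8720 radius 136.11 r0 137.66
level dr deg [ 0.18  0.19 -0.  ]
```

Emit:
send_rows --increments '[{"dr": [0,0,2],"travel": [0.0046,0.0018,0],"grip": 0.01},{"dr": [0,0,2],"travel": [0.0046,0.0014,0],"grip": 0.01},{"dr": [0,0,2],"travel": [0.0046,0.0014,0],"grip": 0.01},{"dr": [0,0,2],"travel": [0.0046,0.0014,0],"grip": 0.01},{"dr": [0,0,2],"travel": [0.0046,0.0014,0],"grip": 0.01},{"dr": [0,0,2],"travel": [0.0046,0.0014,0],"grip": 0.01},{"dr": [0,0,0],"travel": [0,0,0],"grip": 0.01}]'

```text
clock: 17.17
tcp_pos: [474.3, -50.8, 189.1]
ee_rot: [0.364, 0.932, 0.001, 0.002]
force: [3.8, 1.1, -3.2]
width: 0.2
```

```bash
python3 -c "
from plan import *
gf();ga();level()"
```

```text
t 17.17 F_out(toolx) -2.04 toolY 3.30 down(toolz) 3.25 tcp [474.32 -50.79 189.09] w 17.38 yaw 2.3971 M [-0.593 -0.25   0.114]
gate angle(pos) 1.0827 yaw 1.0811 radius 135.62 r0 137.66
level dr deg [ 0.21  0.19 -0.  ]
```

Emit:
send_rows --increments '[{"dr": [0,0,2],"travel": [0.0046,0.0018,0.0003],"grip": 0.01},{"dr": [0,0,2],"travel": [0.0046,0.0014,0],"grip": 0.01},{"dr": [0,0,1],"travel": [0.0023,0.0007,0],"grip": 0.01},{"dr": [0,0,0],"travel": [0,0,0],"grip": 0.01},{"dr": [0,0,0],"travel": [0,0,0],"grip": 0.01}]'

```text
clock: 17.58
tcp_pos: [468.8, -40.4, 188.8]
ee_rot: [0.404, 0.915, 0.001, 0.002]
force: [2.7, 2.1, -2.5]
width: 0.196
```

```bash
python3 -c "
from plan import *
gf();ga();level()"
```

```text
t 17.58 F_out(toolx) -0.25 toolY 3.37 down(toolz) 2.55 tcp [468.78 -40.4  188.79] w 17.08 yaw 2.3103 M [-0.722 -0.193  0.088]
gate angle(pos) 1.1696 yaw 1.1679 radius 135.43 r0 137.66
level dr deg [ 0.21  0.16 -0.  ]
```

Emit:
send_rows --increments '[{"dr": [0,0,0.5],"travel": [0.0012,0.0004,0],"grip": 0.01},{"dr": [0,0,0.5],"travel": [0.0012,0.0004,0],"grip": 0.01},{"dr": [0,0,0.5],"travel": [0.0011,0.0004,0],"grip": 0.01}]'

```text
clock: 17.83
tcp_pos: [467.3, -37.2, 188.8]
ee_rot: [0.417, 0.909, 0.001, 0.002]
force: [4.5, 0.4, -2.6]
width: 0.197
```

```bash
python3 -c "
from plan import *
gf();ga()"
```

```text
t 17.83 F_out(toolx) -2.59 toolY 3.68 down(toolz) 2.63 tcp [467.29 -37.15 188.81] w 17.13 yaw 2.2814 M [-0.683 -0.509  0.142]
gate angle(pos) 1.1960 yaw 1.1968 radius 135.36 r0 137.66
```

Emit:
send_rows --increments '[{"dr": [0,0,0.5],"travel": [0.0012,0.0004,0],"grip": 0.01},{"dr": [0,0,0.5],"travel": [0.0012,0.0004,0],"grip": 0.01},{"dr": [0,0,0.5],"travel": [0.0011,0.0004,0],"grip": 0.01}]'

```text
clock: 18.08
tcp_pos: [465.7, -33.5, 188.8]
ee_rot: [0.429, 0.903, 0.001, 0.002]
force: [4.9, 0.9, -1.6]
width: 0.197
```

```bash
python3 -c "
from plan import *
gf();ga()"
```

```text
t 18.08 F_out(toolx) -2.44 toolY 4.36 down(toolz) 1.63 tcp [465.72 -33.53 188.75] w 17.10 yaw 2.2550 M [-0.691 -0.538  0.134]
gate angle(pos) 1.2252 yaw 1.2232 radius 135.32 r0 137.66
```

Emit:
send_rows --increments '[{"dr": [0,0,0],"travel": [0,0.0007,0],"grip": 0.01},{"dr": [0,0,0],"travel": [0,0,0],"grip": 0.01},{"dr": [0,0,0],"travel": [0,0,0],"grip": 0.01}]'

```text
clock: 18.33
tcp_pos: [465.6, -33.2, 188.6]
ee_rot: [0.428, 0.904, 0.001, 0.001]
force: [0.6, -1.1, -0.7]
width: 0.198
```

```bash
python3 -c "
from plan import *
gf();ga()"; python3 look.py 3 buffer
python3 - <<'E'
import cv2
a=cv2.imread('pics/scene3.png'); b=cv2.imread('pics/top3.png')
cv2.imwrite('pics/a3.png',cv2.resize(a[140:320,200:400],None,fx=4,fy=3.3,interpolation=cv2.INTER_CUBIC)[:600])
cv2.imwrite('pics/b3.png',cv2.resize(b[100:280,160:400],None,fx=3.3,fy=3.3,interpolation=cv2.INTER_CUBIC))
E
```

```text
t 18.33 F_out(toolx) -1.22 toolY -0.20 down(toolz) 0.72 tcp [465.64 -33.2  188.61] w 17.25 yaw 2.2560 M [-0.075 -0.234  0.144]
gate angle(pos) 1.2276 yaw 1.2222 radius 135.26 r0 137.66
buffer scene [306.3 224.1] 0.37 [554.6   7.8 205.3]
```

View pics/a3.png

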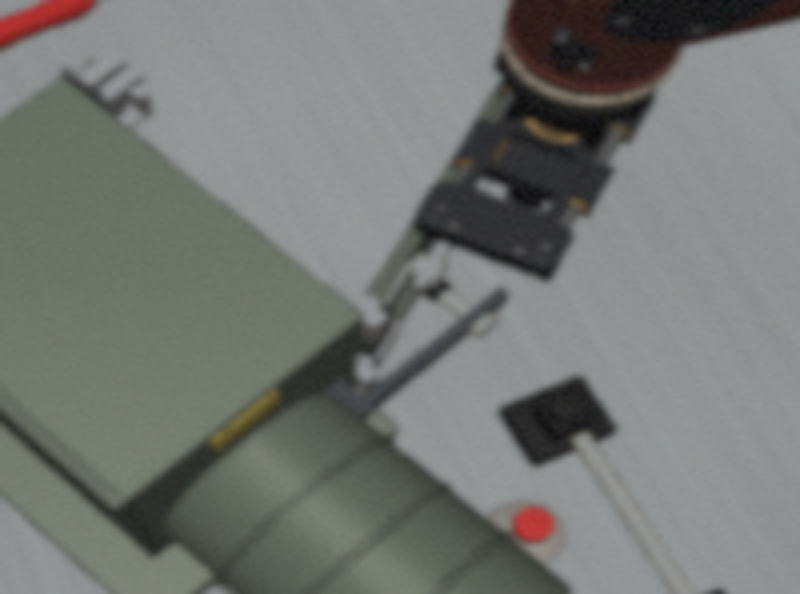

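View pics/b3.png

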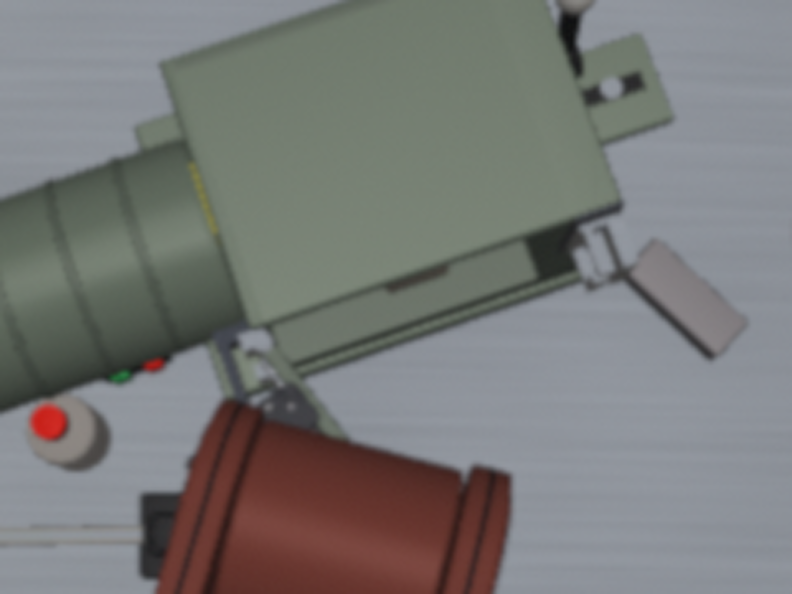

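Emit:
send_rows --increments '[{"dr": [0,0,0.5],"travel": [0.0012,0.0004,0],"grip": 0.01},{"dr": [0,0,0.5],"travel": [0.0012,0.0004,0],"grip": 0.01},{"dr": [0,0,0],"travel": [0,0,0],"grip": 0.01},{"dr": [0,0,0],"travel": [0,0,0],"grip": 0.01}]'

```text
clock: 18.87
tcp_pos: [464.7, -30.8, 188.6]
ee_rot: [0.436, 0.9, 0.001, 0.001]
force: [-2.3, -2.3, 2.5]
width: 0.206
```

```bash
python3 -c "
from plan import *
gf();ga()"
```

```text
t 18.87 F_out(toolx) -0.37 toolY -3.19 down(toolz) -2.53 tcp [464.73 -30.8  188.57] w 17.89 yaw 2.2383 M [ 0.555 -0.022  0.222]
gate angle(pos) 1.2466 yaw 1.2399 radius 135.18 r0 137.66
```

Emit:
send_rows --increments '[{"dr": [0,0,0.5],"travel": [0.0012,0.0004,0],"grip": 0.01},{"dr": [0,0,0.5],"travel": [0.0012,0.0004,0],"grip": 0.01},{"dr": [0,0,0],"travel": [0,0,0],"grip": 0.01},{"dr": [0,0,0],"travel": [0,0,0],"grip": 0.01}]'

```text
clock: 19.2
tcp_pos: [463.8, -28.4, 188.5]
ee_rot: [0.445, 0.896, 0.001, 0.001]
force: [-3.0, -3.6, 4.3]
width: 0.198
```

```bash
python3 -c "
from plan import *
gf();ga()"
```

```text
t 19.2 F_out(toolx) -1.01 toolY -4.58 down(toolz) -4.26 tcp [463.84 -28.41 188.53] w 17.19 yaw 2.2203 M [ 0.752 -0.145  0.224]
gate angle(pos) 1.2654 yaw 1.2579 radius 135.13 r0 137.66
```

Emit:
send_rows --increments '[{"dr": [0,0,0.5],"travel": [0.0012,-0.0004,-0.0006],"grip": 0.01},{"dr": [0,0,0.5],"travel": [0.0012,0.0003,0],"grip": 0.01},{"dr": [0,0,0],"travel": [0,0,0],"grip": 0.01},{"dr": [0,0,0],"travel": [0,0,0],"grip": 0.01}]'

```text
clock: 19.53
tcp_pos: [463.0, -26.2, 188.9]
ee_rot: [0.452, 0.892, 0.001, 0.002]
force: [2.0, -1.4, -2.5]
width: 0.196
```

```bash
python3 -c "
from plan import *
gf();ga()"
```

```text
t 19.53 F_out(toolx) -2.28 toolY 0.79 down(toolz) 2.52 tcp [462.98 -26.16 188.9 ] w 17.04 yaw 2.2033 M [-0.165 -0.529  0.221]
gate angle(pos) 1.2833 yaw 1.2748 radius 135.15 r0 137.66
```

Emit:
send_rows --increments '[{"dr": [0,0,0.5],"travel": [0.0012,0.0003,0],"grip": 0.01},{"dr": [0,0,0.5],"travel": [0.0012,0.0003,0],"grip": 0.01},{"dr": [0,0,0],"travel": [0,0,0],"grip": 0.01},{"dr": [0,0,0],"travel": [0,0,0],"grip": 0.01}]'

```text
clock: 19.87
tcp_pos: [462.2, -24.0, 189.3]
ee_rot: [0.46, 0.888, 0.001, 0.002]
force: [4.4, -2.5, -3.0]
width: 0.196
```

```bash
python3 -c "
from plan import *
gf();ga()"
```

```text
t 19.87 F_out(toolx) -4.57 toolY 2.10 down(toolz) 2.98 tcp [462.23 -23.99 189.26] w 17.07 yaw 2.1860 M [-0.429 -0.754  0.238]
gate angle(pos) 1.3003 yaw 1.2922 radius 135.13 r0 137.66
```

Emit:
send_rows --increments '[{"dr": [0,0,0],"travel": [0,0.0003,0.0003],"grip": 0.01},{"dr": [0,0,0],"travel": [0,0,0],"grip": 0.01},{"dr": [0,0,0],"travel": [0,0,0],"grip": 0.01}]'

```text
clock: 20.12
tcp_pos: [462.2, -24.0, 188.9]
ee_rot: [0.46, 0.888, 0.001, 0.002]
force: [3.4, -2.2, -2.8]
width: 0.195
```

```bash
python3 -c "
from plan import *
gf();ga()"
```

```text
t 20.12 F_out(toolx) -3.69 toolY 1.48 down(toolz) 2.84 tcp [462.22 -23.99 188.92] w 17.01 yaw 2.1860 M [-0.322 -0.716  0.175]
gate angle(pos) 1.3003 yaw 1.2922 radius 135.14 r0 137.66
```

Emit:
send_rows --increments '[{"dr": [0,0,0],"travel": [0,0.0002,0.0003],"grip": 0.02},{"dr": [0,0,0],"travel": [0,0,0],"grip": 0.026},{"dr": [0,0,0],"travel": [0,0,0],"grip": 0.035},{"dr": [0,0,0],"travel": [0,0,0],"grip": 0.035},{"dr": [0,0,0],"travel": [0,0,0],"grip": 0.035}]'

```text
clock: 20.53
tcp_pos: [462.1, -23.7, 188.6]
ee_rot: [0.46, 0.888, 0.001, 0.001]
force: [0.3, 0.7, 1.1]
width: 0.384
```

```bash
python3 -c "
from plan import *
gf();ga();level()"
```

```text
t 20.53 F_out(toolx) 0.41 toolY 0.68 down(toolz) -1.06 tcp [462.07 -23.7  188.56] w 33.37 yaw 2.1862 M [-0.111 -0.079  0.016]
gate angle(pos) 1.3027 yaw 1.2920 radius 135.18 r0 137.66
level dr deg [ 0.17  0.08 -0.  ]
```

Emit:
send_rows --increments '[{"dr": [0,0,0],"travel": [0,0,-0.004],"grip": 0.035},{"dr": [0,0,0],"travel": [0,0,-0.006],"grip": 0.035},{"dr": [0,0,0],"travel": [0,0,-0.01],"grip": 0.035},{"dr": [0,0,0],"travel": [0,0,-0.02],"grip": 0.035},{"dr": [0,0,0],"travel": [0,0,-0.03],"grip": 0.035},{"dr": [0,0,0],"travel": [0,0,-0.03],"grip": 0.035},{"dr": [0,0,0],"travel": [0,0,-0.02],"grip": 0.035}]'

```text
clock: 21.12
tcp_pos: [462.6, -24.1, 312.9]
ee_rot: [0.46, 0.888, 0.001, 0.004]
force: [0.6, -1.0, 0.1]
width: 0.403
```

```bash
python3 -c "
from plan import *
gf()
for r in rows([320,-330,305],0,8): print(r['travel'])"
```

```text
t 21.12 F_out(toolx) -1.20 toolY -0.06 down(toolz) -0.13 tcp [462.62 -24.07 312.86] w 35.02 yaw 2.1860 M [-0.118 -0.068 -0.008]
[-0.0209, -0.0366, 0.001]
[-0.0209, -0.0366, 0.001]
[-0.0209, -0.0366, 0.001]
[-0.0209, -0.0366, 0.001]
[-0.0209, -0.0366, 0.001]
[-0.0209, -0.0366, 0.001]
[-0.0209, -0.0366, 0.001]
[-0.0209, -0.0366, 0.001]
```

Emit:
send_rows --increments '[{"dr": [0,0,0],"travel": [-0.02,-0.035,0],"grip": 0.035},{"dr": [0,0,0],"travel": [-0.02,-0.035,0],"grip": 0.035},{"dr": [0,0,0],"travel": [-0.02,-0.035,0],"grip": 0.035},{"dr": [0,0,0],"travel": [-0.02,-0.035,0],"grip": 0.035},{"dr": [0,0,0],"travel": [-0.02,-0.035,0],"grip": 0.035},{"dr": [0,0,0],"travel": [-0.02,-0.035,0],"grip": 0.035},{"dr": [0,0,0],"travel": [-0.02,-0.035,0],"grip": 0.035},{"dr": [0,0,0],"travel": [0,0,0],"grip": 0.035}]'

```text
clock: 21.78
tcp_pos: [339.4, -285.3, 309.2]
ee_rot: [0.463, 0.886, -0.001, 0.002]
force: [0.3, 1.0, -0.6]
width: 0.403
```

```bash
python3 look.py 4 knob gate_hinge nose buffer
python3 - <<'E'
from h import *
a=cv2.imread('pics/scene4.png'); b=cv2.imread('pics/top4.png')
cv2.imwrite('pics/a4.png',cv2.resize(a[200:290,260:360],None,fx=7,fy=6.6,interpolation=cv2.INTER_CUBIC)[:600])
cv2.imwrite('pics/b4.png',cv2.resize(b[180:280,190:310],None,fx=6,fy=6,interpolation=cv2.INTER_CUBIC))
for th in (1.24,1.26,1.28,1.30,1.32):
  yaw=.337-th; H=np.array([590,20])
  d=np.array([np.sin(yaw),-np.cos(yaw)]); n=-np.array([np.cos(yaw),np.sin(yaw)])
  for nm in ['top']:
    c=np.load(f'pics/{nm}4.npy',allow_pickle=True).item(); out=[]
    for v in range(180,290):
      for u in range(190,320):
        p=world(c,u,v); q=p[:2]-H; A,B=q@d,q@n
        if 20<A<200 and -25<B<70 and p[2]>170: out.append((A,B,p[2]))
    o=np.array(out); k=o[(o[:,1]>27)&(o[:,0]>110)&(o[:,0]<150)]; g=o[(o[:,2]>222)&(o[:,1]<8)&(o[:,0]>30)]; bar=o[(o[:,1]>6)&(o[:,1]<20)&(o[:,0]>145)&(o[:,2]<222)]
    print(th,'knob',k.mean(0).round(1),k.max(0).round(1),'gate slope',np.polyfit(g[:,0],g[:,1],1).round(4),'bar z mean',bar[:,2].mean().round(1),np.polyfit(bar[:,0],bar[:,2],1).round(3),len(bar))
E
```

```text
knob scene [332.7 192.5] 0.88 [471.8 -33.1 207.9]
knob top [262.8 271.6] 0.87 [462.7 -28.  206. ]
   TRI knob [466.5 -31.4 202.6] 10.115269845561983
gate_hinge scene [290.9 236.7] 0.87 [599.9  26.6 231.6]
gate_hinge top [238.1 206.8] 0.94 [586.5  22.  215.8]
gate_hinge top [292.9 201. ] 0.43 [634.  -92.3  -2.1]
   TRI gate_hinge [591.9  20.6 198.9] 7.883240634109146
nose scene [340.2 161.7] 0.73 [422.8 -92.5 208.6]
nose scene [337.1 267.8] 0.16 [503.2  95.2  50.6]
nose top [294.5 298.1] 0.9 [406.8 -98.8  -1.2]
   TRI nose [416.  -93.2 199.1] 9.202048069978742
buffer scene [305.2 221. ] 0.39 [553.8   0.7 205.9]
buffer top [260.  239.5] 0.5 [534.8 -18.4  80.1]
   TRI buffer [534.  -21.6 120.8] 6.593308795294195
1.24 knob [128.6  41.6 206.6] [137.4  56.3 212.4] gate slope [ 0.0205 -0.4159] bar z mean 205.3 [-3.40000e-02  2.10984e+02] 79
1.26 knob [129.4  40.4 206.5] [138.1  53.6 212.4] gate slope [ 0.0012 -0.3693] bar z mean 207.6 [3.00000e-03 2.07068e+02] 76
1.28 knob [130.2  39.  206.5] [138.9  51.  212.4] gate slope [-0.0208 -0.0149] bar z mean 207.6 [3.00000e-03 2.07087e+02] 76
1.3 knob [131.   37.5 206.4] [139.6  48.3 212.4] gate slope [-0.0418  0.2058] bar z mean 207.5 [-4.00000e-03  2.08185e+02] 64
1.32 knob [131.7  36.2 206.5] [140.4  45.7 212.4] gate slope [-0.0627  0.4034] bar z mean 206.6 [-2.30000e-02  2.10355e+02] 24
```

View pics/b4.png

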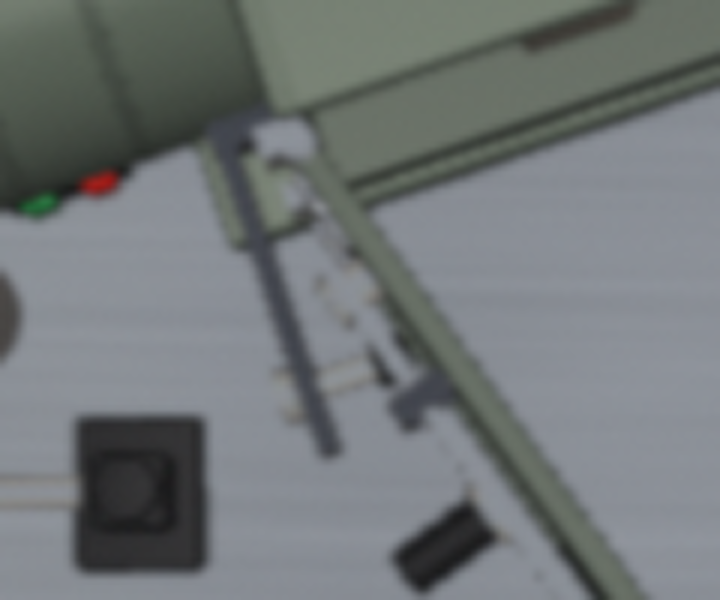

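View pics/a4.png

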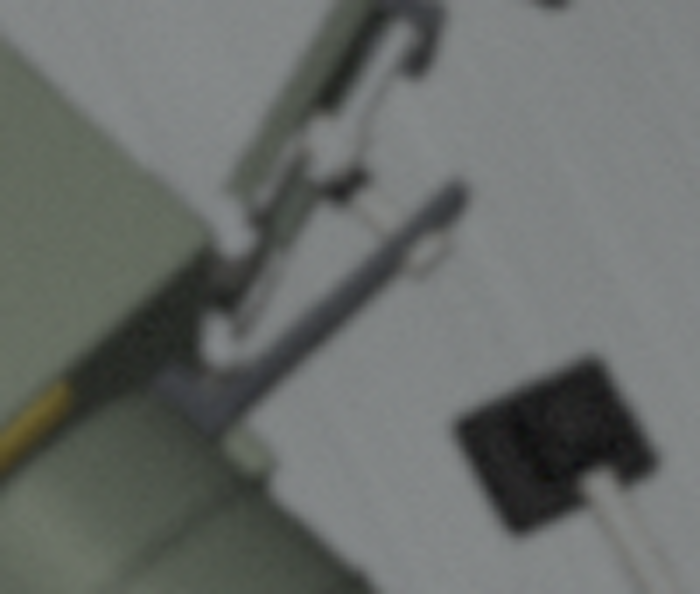

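View pics/top4.png

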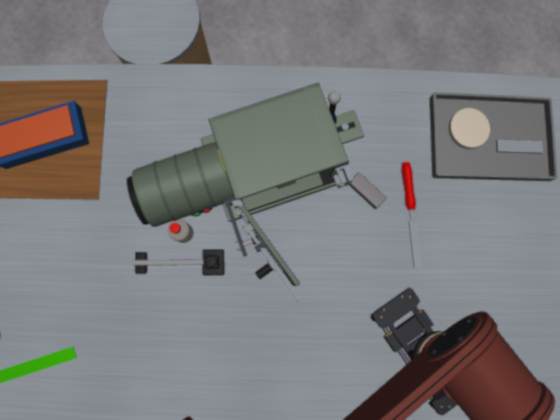

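```bash
python3 -c "
from plan import *
show()
for r in rows([510,-90,300],0,8): print(r['travel'])"
```

```text
t 22.28 tcp [ 343.15 -278.75  308.19] yaw 2.1881 tilt [ 3.9e-03  2.0e-04 -1.0e+00] F [ 0.37  0.74 -0.27] M [ 0.047 -0.145  0.045] w 34.89 q [-0.863 -0.279  1.856  0.003  1.562 -1.481]
[0.0072, 0.0307, 0.001]
[0.0072, 0.0307, 0.001]
[0.0072, 0.0307, 0.001]
[0.0072, 0.0307, 0.001]
[0.0072, 0.0307, 0.001]
[0.0072, 0.0307, 0.001]
[0.0072, 0.0307, 0.001]
[0.0072, 0.0307, 0.001]
```

Emit:
send_rows --increments '[{"dr": [0,0.2,0],"travel": [0.0072,0.0307,0.001],"grip": 0},{"dr": [0,0,0],"travel": [0.0072,0.0307,0.001],"grip": 0},{"dr": [0,0,0],"travel": [0.0072,0.0307,0.001],"grip": 0},{"dr": [0,0,0],"travel": [0.0072,0.0307,0.001],"grip": 0},{"dr": [0,0,0],"travel": [0.0072,0.0307,0.001],"grip": 0},{"dr": [0,0,0],"travel": [0.0072,0.0307,0.001],"grip": 0},{"dr": [0,0,0],"travel": [0.0072,0.0307,0.001],"grip": 0},{"dr": [0,0,0],"travel": [0.0072,0.0307,0.001],"grip": 0}]'

```text
clock: 22.95
tcp_pos: [510.9, -88.7, 300.9]
ee_rot: [0.459, 0.888, 0.002, 0.0]
force: [-0.5, 0.0, -0.2]
width: 0.009
```

Emit:
send_rows --increments '[{"dr": [0,0,0],"travel": [0,0,0.01],"grip": 0},{"dr": [0,0,0],"travel": [0,0,0.02],"grip": 0},{"dr": [0,0,0],"travel": [0,0,0.02],"grip": 0},{"dr": [0,0,0],"travel": [0,0,0],"grip": 0},{"dr": [0,0,0],"travel": [0,0,0],"grip": 0}]'

```text
clock: 23.37
tcp_pos: [509.0, -90.2, 249.8]
ee_rot: [0.46, 0.888, 0.001, -0.001]
force: [-0.8, -0.0, -0.4]
width: 0.008
```

```bash
cat >> plan.py <<'E'
def back(th=1.26):
    s,M=st(); H=np.array([590,20]); yaw=.337-th
    d=np.array([np.sin(yaw),-np.cos(yaw)]); n=-np.array([np.cos(yaw),np.sin(yaw)]); q=s['tcp_pos'][:2]-H
    print('a %.2f b %.2f'%(q@d,q@n))
E
python3 -c "
from plan import *
show();back();level();gf()"
```

```text
t 23.37 tcp [508.97 -90.2  249.78] yaw 2.1866 tilt [-0.0013  0.004  -1.    ] F [-0.76 -0.01 -0.39] M [ 0.053 -0.137  0.009] w 0.69 q [-0.33  -0.056  1.769  0.003  1.431 -0.947]
a 131.11 b -38.98
level dr deg [ 0.07 -0.23  0.  ]
t 23.37 F_out(toolx) 0.42 toolY -0.63 down(toolz) 0.39 tcp [508.97 -90.2  249.78] w 0.69 yaw 2.1866 M [-0.142 -0.035 -0.009]
```

Emit:
send_rows --increments '[{"dr": [0,0,0],"travel": [0,0,0.015],"grip": 0},{"dr": [0,0,0],"travel": [0,0,0.015],"grip": 0},{"dr": [0,0,0],"travel": [0,0,0.01],"grip": 0},{"dr": [0,0,0],"travel": [0.005,0,0],"grip": 0},{"dr": [0,0,0],"travel": [0.005,0,0],"grip": 0},{"dr": [0,0,0],"travel": [0.005,0,0],"grip": 0},{"dr": [0,0,0],"travel": [0,0,0],"grip": 0},{"dr": [0,0,0],"travel": [0,0,0],"grip": 0}]'

```text
clock: 24.03
tcp_pos: [501.8, -78.1, 212.1]
ee_rot: [0.46, 0.888, 0.002, 0.001]
force: [0.4, 0.0, 1.3]
width: 0.004
```

```bash
python3 -c "
from plan import *
show();back();gf()"
```

```text
t 24.03 tcp [501.81 -78.13 212.13] yaw 2.1866 tilt [ 0.0036  0.0025 -1.    ] F [0.42 0.03 1.27] M [ 0.005 -0.159  0.009] w 0.39 q [-0.312 -0.057  1.841  0.004  1.355 -0.929]
a 129.54 b -25.03
t 24.03 F_out(toolx) -0.22 toolY 0.37 down(toolz) -1.27 tcp [501.81 -78.13 212.13] w 0.39 yaw 2.1866 M [-0.133 -0.088 -0.01 ]
```

Emit:
send_rows --increments '[{"dr": [0,0,0],"travel": [0.001,0,0],"grip": 0},{"dr": [0,0,0],"travel": [0.001,0,0],"grip": 0},{"dr": [0,0,0],"travel": [0.001,0,0],"grip": 0},{"dr": [0,0,0],"travel": [0.001,0,0],"grip": 0},{"dr": [0,0,0],"travel": [0,0,0],"grip": 0},{"dr": [0,0,0],"travel": [0,0,0],"grip": 0}]'

```text
clock: 24.53
tcp_pos: [499.1, -75.0, 210.9]
ee_rot: [0.46, 0.888, 0.002, -0.0]
force: [0.6, 0.1, -0.3]
width: 0.004
```

```bash
python3 -c "
from plan import *
back();gf()"
```

```text
a 129.88 b -20.91
t 24.53 F_out(toolx) -0.28 toolY 0.56 down(toolz) 0.27 tcp [499.06 -75.05 210.89] w 0.36 yaw 2.1860 M [-0.101 -0.1    0.034]
```

Emit:
send_rows --increments '[{"dr": [0,0,0],"travel": [0.001,0,0],"grip": 0},{"dr": [0,0,0],"travel": [0.001,0,0],"grip": 0},{"dr": [0,0,0],"travel": [0.001,0,0],"grip": 0},{"dr": [0,0,0],"travel": [0.001,0,0],"grip": 0},{"dr": [0,0,0],"travel": [0,0,0],"grip": 0},{"dr": [0,0,0],"travel": [0,0,0],"grip": 0}]'

```text
clock: 25.03
tcp_pos: [496.7, -71.8, 210.9]
ee_rot: [0.46, 0.888, 0.002, 0.0]
force: [1.0, -2.2, -0.2]
width: 0.005
```

```bash
python3 -c "
from plan import *
back();gf()"
```

```text
a 129.79 b -16.96
t 25.03 F_out(toolx) -2.36 toolY -0.47 down(toolz) 0.19 tcp [496.73 -71.84 210.92] w 0.46 yaw 2.1861 M [-0.062 -0.233  0.046]
```

Emit:
send_rows --increments '[{"dr": [0,0,0],"travel": [0.0005,0,0],"grip": 0},{"dr": [0,0,0],"travel": [0.0005,0,0],"grip": 0},{"dr": [0,0,0],"travel": [0.0005,0,0],"grip": 0},{"dr": [0,0,0],"travel": [0,0,0],"grip": 0},{"dr": [0,0,0],"travel": [0,0,0],"grip": 0}]'

```text
clock: 25.45
tcp_pos: [495.8, -70.7, 210.9]
ee_rot: [0.46, 0.888, 0.002, 0.0]
force: [0.8, -2.3, -0.5]
width: 0.002
```

```bash
python3 -c "
from plan import *
back();gf()"
```

```text
a 129.82 b -15.48
t 25.45 F_out(toolx) -2.36 toolY -0.70 down(toolz) 0.54 tcp [495.82 -70.68 210.92] w 0.17 yaw 2.1860 M [ 0.082 -0.396  0.004]
```

Emit:
send_rows --increments '[{"dr": [0,0,0],"travel": [0.0005,0,0],"grip": 0},{"dr": [0,0,0],"travel": [0.0005,0,0],"grip": 0},{"dr": [0,0,0],"travel": [0,0,0],"grip": 0},{"dr": [0,0,0],"travel": [0,0,0],"grip": 0}]'

```text
clock: 25.78
tcp_pos: [495.3, -69.8, 211.0]
ee_rot: [0.46, 0.888, 0.002, 0.0]
force: [0.5, -2.3, -0.9]
width: 0.006
```

```bash
python3 -c "
from plan import *
back();gf()"
```

```text
a 129.68 b -14.45
t 25.78 F_out(toolx) -2.14 toolY -0.95 down(toolz) 0.94 tcp [495.31 -69.78 210.96] w 0.53 yaw 2.1859 M [ 0.071 -0.39   0.007]
```

Emit:
send_rows --increments '[{"dr": [0,0,0.2],"travel": [0.0005,0,0],"grip": 0},{"dr": [0,0,0.2],"travel": [0.0005,0,0],"grip": 0},{"dr": [0,0,0.2],"travel": [0.0005,0,0],"grip": 0},{"dr": [0,0,0],"travel": [0,0,0],"grip": 0},{"dr": [0,0,0],"travel": [0,0,0],"grip": 0}]'

```text
clock: 26.2
tcp_pos: [494.5, -68.5, 211.0]
ee_rot: [0.464, 0.886, 0.002, 0.0]
force: [0.2, -2.9, -0.7]
width: 0.007
```

```bash
python3 -c "
from plan import *
back();gf()"
```

```text
a 129.56 b -12.96
t 26.2 F_out(toolx) -2.50 toolY -1.43 down(toolz) 0.66 tcp [494.51 -68.51 211.04] w 0.63 yaw 2.1755 M [ 0.18  -0.551 -0.019]
```

Emit:
send_rows --increments '[{"dr": [0,0,0.2],"travel": [0.0005,0,0],"grip": 0},{"dr": [0,0,0.2],"travel": [0.0005,0,0],"grip": 0},{"dr": [0,0,0.2],"travel": [0.0005,0,0],"grip": 0},{"dr": [0,0,0],"travel": [0,0,0],"grip": 0},{"dr": [0,0,0],"travel": [0,0,0],"grip": 0}]'

```text
clock: 26.62
tcp_pos: [493.7, -67.3, 211.0]
ee_rot: [0.469, 0.883, 0.002, 0.0]
force: [-0.2, -3.5, -0.3]
width: 0.006
```

```bash
python3 -c "
from plan import *
back();gf()"
```

```text
a 129.47 b -11.46
t 26.62 F_out(toolx) -2.75 toolY -2.10 down(toolz) 0.25 tcp [493.67 -67.27 211.01] w 0.53 yaw 2.1650 M [ 0.25  -0.633 -0.059]
```

Emit:
send_rows --increments '[{"dr": [0,0,0],"travel": [-0.0003,0,0],"grip": 0},{"dr": [0,0,0],"travel": [-0.0003,0,0],"grip": 0},{"dr": [0,0,0],"travel": [-0.0003,0,0],"grip": 0},{"dr": [0,0,0],"travel": [-0.0003,0,0],"grip": 0},{"dr": [0,0,0],"travel": [-0.0003,0,0],"grip": 0},{"dr": [0,0,0],"travel": [-0.0003,0,0],"grip": 0},{"dr": [0,0,0],"travel": [0,0,0],"grip": 0}]'

```text
clock: 27.2
tcp_pos: [494.8, -68.5, 211.0]
ee_rot: [0.469, 0.883, 0.002, 0.0]
force: [0.7, -0.8, 1.0]
width: 0.007
```

```bash
python3 -c "
from plan import *
back();gf()"
```

```text
a 129.33 b -13.18
t 27.2 F_out(toolx) -1.00 toolY 0.12 down(toolz) -0.97 tcp [494.82 -68.55 210.99] w 0.61 yaw 2.1652 M [-0.252 -0.156  0.008]
```

Emit:
send_rows --increments '[{"dr": [0,0,0],"travel": [-0.0003,0,0],"grip": 0},{"dr": [0,0,0],"travel": [-0.0003,0,0],"grip": 0},{"dr": [0,0,0],"travel": [-0.0003,0,0],"grip": 0},{"dr": [0,0,0],"travel": [-0.0003,0,0],"grip": 0},{"dr": [0,0,0],"travel": [-0.0003,0,0],"grip": 0},{"dr": [0,0,0],"travel": [-0.0003,0,0],"grip": 0},{"dr": [0,0,0],"travel": [-0.0003,0,0],"grip": 0},{"dr": [0,0,0],"travel": [-0.0003,0,0],"grip": 0}]'

```text
clock: 27.87
tcp_pos: [495.9, -70.7, 210.9]
ee_rot: [0.469, 0.883, 0.002, -0.0]
force: [0.3, 0.3, -0.4]
width: 0.003
```

```bash
python3 -c "
from plan import *
back();gf()"
```

```text
a 129.79 b -15.54
t 27.87 F_out(toolx) 0.06 toolY 0.45 down(toolz) 0.45 tcp [495.88 -70.71 210.88] w 0.26 yaw 2.1650 M [-0.119 -0.142 -0.02 ]
```

Emit:
send_rows --increments '[{"dr": [0,0,0],"travel": [-0.0004,0,0],"grip": 0},{"dr": [0,0,0],"travel": [-0.0004,0,0],"grip": 0},{"dr": [0,0,0],"travel": [-0.0004,0,0],"grip": 0},{"dr": [0,0,0],"travel": [-0.0004,0,0],"grip": 0},{"dr": [0,0,0],"travel": [-0.001,0,0],"grip": 0},{"dr": [0,0,0],"travel": [-0.002,0,0],"grip": 0},{"dr": [0,0,0],"travel": [-0.005,0,0],"grip": 0},{"dr": [0,0,0],"travel": [-0.01,0,0],"grip": 0}]'

```text
clock: 28.53
tcp_pos: [507.0, -86.9, 211.0]
ee_rot: [0.469, 0.883, 0.002, -0.0]
force: [0.2, 0.5, 0.0]
width: 0.007
```

Emit:
send_rows --increments '[{"dr": [0,0,0],"travel": [-0.01,0,0],"grip": 0},{"dr": [0,0,0],"travel": [0,0,-0.02],"grip": 0},{"dr": [0,0,0],"travel": [0,0,-0.04],"grip": 0},{"dr": [0,0,0],"travel": [0,0,-0.04],"grip": 0}]'

```text
clock: 28.87
tcp_pos: [511.7, -96.3, 310.1]
ee_rot: [0.469, 0.883, 0.001, -0.002]
force: [0.5, -0.7, 0.1]
width: 0.004
```

Emit:
send_rows --increments '[{"dr": [0,0,0],"travel": [-0.02,-0.035,0],"grip": 0.035},{"dr": [0,0,0],"travel": [-0.02,-0.035,0],"grip": 0.035},{"dr": [0,0,0],"travel": [-0.02,-0.035,0],"grip": 0.035},{"dr": [0,0,0],"travel": [-0.02,-0.035,0],"grip": 0.035},{"dr": [0,0,0],"travel": [-0.01,-0.035,0],"grip": 0.035},{"dr": [0,0,0],"travel": [0,-0.035,0],"grip": 0.035},{"dr": [0,0,0],"travel": [0,0,0],"grip": 0.035},{"dr": [0,0,0],"travel": [0,0,0],"grip": 0.035}]'

```text
clock: 29.53
tcp_pos: [387.8, -289.7, 310.2]
ee_rot: [0.471, 0.882, 0.002, 0.0]
force: [0.1, -0.2, 0.3]
width: 0.396
```

```bash
python3 look.py 5 knob
python3 - <<'E'
from h import *
from plan import gf
gf()
for tag in '45':
 for th in (1.26,1.28,1.30):
  yaw=.337-th; H=np.array([590,20])
  d=np.array([np.sin(yaw),-np.cos(yaw)]); n=-np.array([np.cos(yaw),np.sin(yaw)])
  c=np.load(f'pics/top{tag}.npy',allow_pickle=True).item(); out=[]
  for v in range(180,290):
      for u in range(190,320):
        p=world(c,u,v); q=p[:2]-H; A,B=q@d,q@n
        if 20<A<200 and -25<B<70 and p[2]>170: out.append((A,B,p[2]))
  o=np.array(out); g=o[(o[:,2]>222)&(o[:,1]<8)&(o[:,0]>30)]; bar=o[(o[:,1]>6)&(o[:,1]<20)&(o[:,0]>145)&(o[:,2]<222)]
  print(tag,th,'gate slope',np.polyfit(g[:,0],g[:,1],1).round(4),'bar z',bar[:,2].mean().round(1))
b=cv2.imread('pics/top5.png'); a=cv2.imread('pics/top1.png')
cv2.imwrite('pics/b5.png',cv2.resize(b[60:300,120:440],None,fx=2.4,fy=2.4,interpolation=cv2.INTER_CUBIC))
E
```

```text
knob scene [333.5 191.5] 0.71 [469.2 -34.4 208.2]
knob scene [287.2 235. ] 0.67 [606.4  22.5 239.6]
knob top [261.7 269.9] 0.69 [465.8 -25.9 209.8]
knob top [184.6 234.1] 0.18 [543.6 146.6  81.3]
   TRI knob [468.7 -28.8 216.4] 8.254146691197873
t 29.73 F_out(toolx) 0.31 toolY 0.35 down(toolz) -0.02 tcp [ 389.64 -287.23  310.15] w 34.77 yaw 2.1665 M [-0.16  -0.031  0.034]
4 1.26 gate slope [ 0.0012 -0.3693] bar z 207.6
4 1.28 gate slope [-0.0208 -0.0149] bar z 207.6
4 1.3 gate slope [-0.0418  0.2058] bar z 207.5
5 1.26 gate slope [ 0.0116 -0.3561] bar z 205.3
5 1.28 gate slope [-0.0093 -0.1489] bar z 207.5
5 1.3 gate slope [-0.0303  0.0569] bar z 207.5
```

View pics/b5.png

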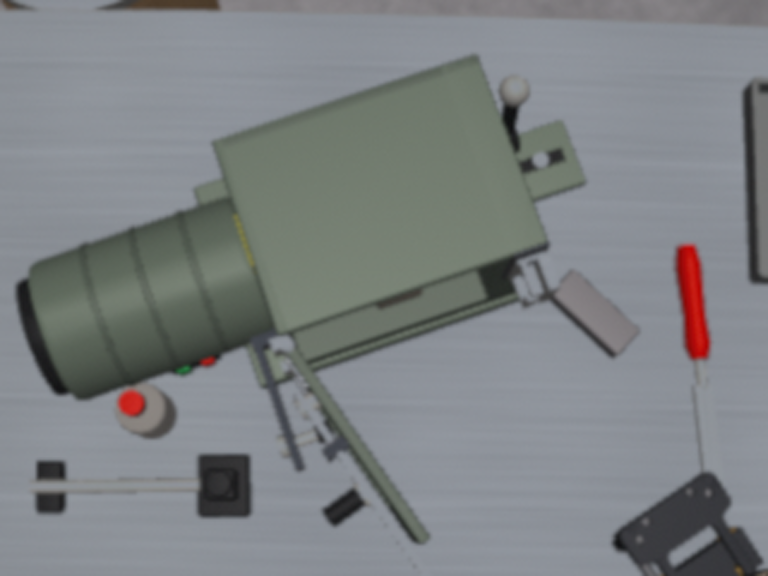

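```bash
python3 -c "
from bench import finish_job
print(finish_job())"
```

```text
the job is handed in; nothing more can be done
None
```

The wheel guard is open and standing against its buffer, the latch bar is dropped back level, and the job is handed in after about 30 s of robot time.

**Latch:** I gripped the knob and drew it outwards with mostly 2–3 N. For about a second at the start the pull was about 6 N. The bar slipped out of the catch after roughly 5.8 mm of rise at the knob. For a moment it touched the hood's edge: I felt about 10 N at the knob, which I estimate as about 5 N on the catch. I eased it down before drawing it clear.

**Gate:** I swung it on the knob to about 1.30 rad, where the pull rose to about 4 N, roughly 5–6 N on the buffer. It sprang back slightly when I let go, to about 1.26 rad in the picture. I was not sure it still touched the buffer, so I pushed it home from behind with closed fingers, to about 4 N on the buffer. The push rose at about 0.38 N/mm, which matches the buffer's given stiffness. I then backed off slowly.

**Last checks:**
- The gate stands at about 1.27 rad, and the top of the bar measures 207.5 mm, which is level.
- The chisel, jig, oil bottle and stone look unmoved in the top picture.
- The robot is clear of everything, with its force reading near zero.

**Less certain:** The trained networks' two views of the knob disagreed by 8–12 mm, so I took its position from the depth pictures instead. Contact with the buffer after I let go is inferred from forces and the gate's angle; the pictures do not show it directly.

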